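Unpack the key-programmer cartridges from the pinned case into the dock

TASK

Pull the two retaining pins out of the staples of the hard case and lay them in the steel dish, then lift the lid off and lay it flat, handle up, on the middle of the blue cloth mat. Slide every cartridge that is in the case fully home into a bay of the programmer dock (any bay, one per bay), and only then put the lid back flat on the case, over its staples, leaving the pins in the dish. Do not knock over the tin.

Things in the scene. Friction and masses are not known exactly. Their poses are not given: they have to be found in the camera images.
- case: Low dark steel case, 124 (x) x 148 (y) x 44 mm high, walls 5 mm, fixed, open on top under the loose lid. Origin: centre of its underside; inner floor at z = 6 mm. Inside, hidden until the lid is off, cartridges lie side by side at y = -46, 0 or +46 mm, centres at x = +9 mm, along the case's x, ribs towards -x, with low rubber dividers (to z = 14 mm) between.
- staple0 (a point): Staple at the case's +y end (y = 84, z = 54 mm in its frame): a steel arch 20 mm wide (x), 5 mm thick (y), standing from the case's end bracket to z = 67 mm. Its opening, 12 mm wide and from the lid's top (z = 50) to z = 62 mm, is where the pin passes along the case's y. Point: on the pin's path.
- staple1 (a point): The same staple at the case's -y end (y = -84 mm).
- lid: Loose grey lid, about 350 g: plate 128 (x) x 152 (y) x 6 mm with an ear at each end (to y = +-98 mm) that has a 26 (x) x 11 mm slot, centred at y = +-84 mm, for a staple. Origin: centre of the underside. Seated, it lies over the case's origin at z = 44 mm of the case, axes parallel (a half turn fits as well). Only the pins hold it down.
- lid_handle (a point): Middle of the lid's handle bar, 34 mm above the lid's underside: black bar 12 x 12 mm, 92 mm long along the lid's y, on two posts 80 mm apart, 22 mm free under it.
- pin0: Retaining pin in staple0: black square head 24 x 18 x 18 mm, steel shank 8 mm thick, 44 mm long. Origin: head centre; pin's +x runs along the shank (head x = -12 to 12, shank 12 to 56 mm). At the start it lies level on the lid, axis 54 mm over the bench, head at about y = +113 mm of the case, and pulls straight out along the case's +y, free of the staple after about 45 mm.
- pin1: The same pin in staple1, head at about y = -113 mm of the case; it pulls out along the case's -y.
- pin0_tip (a point): Tip of pin0's shank.
- pin1_tip (a point): Tip of pin1's shank.
- cart0: Cartridge (may be absent: two or three of the three are in the case): grey slab 90 (x) x 40 (y) x 12 mm, about 90 g, with an upright finger rib 10 (x) x 30 (y) x 22 mm on top, its centre at x = -33 mm, its top at z = 34 mm. Origin: centre of the underside. The end at +x goes into the dock first.
- cart1: Cartridge (may be absent: two or three of the three are in the case): grey slab 90 (x) x 40 (y) x 12 mm, about 90 g, with an upright finger rib 10 (x) x 30 (y) x 22 mm on top, its centre at x = -33 mm, its top at z = 34 mm. Origin: centre of the underside. The end at +x goes into the dock first.
- cart2: Cartridge (may be absent: two or three of the three are in the case): grey slab 90 (x) x 40 (y) x 12 mm, about 90 g, with an upright finger rib 10 (x) x 30 (y) x 22 mm on top, its centre at x = -33 mm, its top at z = 34 mm. Origin: centre of the underside. The end at +x goes into the dock first.
- dock: Programmer dock, fixed: black housing (front face at x = 0, top z = 45 mm) on a grey plate 8 mm thick, 160 mm wide (y), x = -68 to +58 mm, its front part an open sill. Three slots in the face, 43 wide x 15 high, 46 mm deep, floor level with the sill. A cartridge enters flat along +x up to the back wall; half of it, with the rib, stays out. No spring or latch. Origin: underside, below the face.
- bay0 (a point): Bay 0 of the dock (y = -50 mm): where the origin of a fully home cartridge lies, at x = +1 mm and z = 8 mm in the dock's frame; axes as the dock's.
- bay1 (a point): Bay 1 of the dock (y = 0 mm): where the origin of a fully home cartridge lies, at x = +1 mm and z = 8 mm in the dock's frame; axes as the dock's.
- bay2 (a point): Bay 2 of the dock (y = 50 mm): where the origin of a fully home cartridge lies, at x = +1 mm and z = 8 mm in the dock's frame; axes as the dock's.
- mat: Blue cloth mat, 150 (x) x 220 (y) x 3 mm, fixed. Origin: centre of its underside.
- dish: Open steel dish, outside 95 (x) x 135 (y) x 22 mm high, walls and floor 3 mm (inside floor at z = 3 mm), fixed. Origin: centre of its underside.
- tin: Open brass tin standing at the back of the work area, 84 mm across, 100 mm high (bystander). Origin: centre of its underside.
Not all that is in view belongs to the job. Leave any red look-alike of the lid alone. Leave any orange look-alike of the pin1 alone.

How it is judged:
By the outcome, as a careful person would: the job done as asked, in the order asked, and still so for the second after the job is handed in, with the robot touching nothing.
Of cart0, cart1, cart2 only 2 to 3 are there at a start; the rules pass over those that are not, and their reading is None.
At some moment in a run one of lid, cart0, cart1, cart2 may be knocked a few centimetres aside while the robot is not near it.
Once in a run the grip may slacken for a moment while it holds something.
It also fails if it takes over 200 s, if anything falls off the work surface, if the arm or the gripper's body presses on something with over 40 N, if the wrist force passes 120 N, or if a joint passes its speed limit or range.

ROBOT

A 6-joint arm with a two-finger parallel gripper is mounted at the origin on the work surface. World frame = base frame: x ahead of the robot, y to its left, z up, the work surface at z = 0. Lengths are in m, angles in rad, forces in N, time in s.
With the tool pointing down it reaches from about 0.275 to 0.75 m from the base axis. Payload 10.2 kg.
Tool frame: the origin (TCP) lies midway between the tips of the shut fingers; the grasp point (between the pads) lies 19 mm behind it; z points along the fingers, y is the line along which they close (so a half turn about z gives the same grasp; the last joint's range is limited). The gripper opens to 88 mm and grips with 3 to 60 N. Pads are 18 mm wide; open, the fingers measure 123 mm over their backs; the gripper's body (75 mm by 187 mm) begins 45 mm behind the grasp point.
Start: joints at [1.104, 0.313, 1.498, -0, 1.331, -0.223], TCP at [0.127, 0.509, 0.209] pointing down, gripper open.
Joint ranges: [-2.94, 2.94], [-0.97, 2.17], [0.19, 2.56], [-1.23, 4.37], [0.02, 3.11], [-2.88, 2.88]. Speed limits (rad/s): [2.39, 2.39, 3.01, 3.14, 3.14, 3.14].

INTERFACE

Orientations are given as a unit quaternion [w, x, y, z].
In Python, from workcell import sensors, grab_frame, workorder gives the robot as it stands.
- The arm moves only by the tool arm_command, never from a script. Its argument "increments" is text: rows parted by semicolons, each of 7 numbers parted by spaces: the shift along the tool's x, y, z in units of 40 mm (1.0 is 40 mm), then the turn, a rotation vector about the tool's x, y, z in units of 5 degrees (1.0 is 5 degrees), then the opening, from -1 (shut) to 1 (fully open). In form: tx ty tz ax ay az gripper; .... A call has 1 to 5 rows; each row shifts and turns the commanded pose from where the row before left it, along the tool's axes as they then stand; what a row does not reach is not made up. A row lasts 1/10 s, in which the tool goes at most 50 mm and 8.59 degrees, less where a joint would pass 70% of its speed; a pose out of reach is approached as far as the arm can. A call is refused whole if a number of a shift passes 1 or a number of a turn 1, either way. A call with a gripper value outside its range is refused whole. The fingers move at their own pace and stop on an object; the grip force is fixed at half the most. Time passes only in rows, so rows that do not move let the fingers close. It gives the time, the measured TCP pose, the force, the opening and the grip force at its end, in the units of the state.
- sensors.sense(): the state, without advancing time (a new reading comes with each control period).
- grab_frame(name): name is "scene" or "side" or "wrist"; returns a dict with "frame" (480x640x3 uint8, blue, green, red), "depth" (480x640 float32, m along the optical axis (not along the pixel's ray), 0 where there is no reading), "fx", "fy", "cx", "cy" (pixels), "R" (3x3) and "t" (3): a world point X has camera coordinates R X + t. Camera axes: x right, y down, z forward; pixel columns grow to the right and rows downward; lengths in m; the calibration is good to about 2 mm. A picture is of the moment at which its call begins.
- workorder.hand_in(): hands the job in; it is judged then, once.
The state is a dict: "clock": time; "joint_positions": joint angles; "qvel": joint speeds; "joint_torque": joint torques, N m; "position": TCP position; "tool_rot": TCP orientation; "contact_force": force on the tool from outside, world axes, zero at the start; "moment": the same for the moment, N m; "grip_width": finger opening in m; "gripper_force": force on a finger pad.
Only numpy, scipy, OpenCV 4.12 (cv2) and the standard library are available. Lean on these libraries where they do the work, as an engineer would, in place of code of your own. Each camera call takes 0.05 s, during which the arm holds its last target. There are 200 camera calls.

## Working session

There is one attempt and no reset: what is moved stays moved. The work goes in short steps, Python scripts to look and compute and a tool call to move; the robot and the scene stay as the last step left them, time stands still between calls to the robot, and variables do not carry over. Pictures are saved under pics/ and viewed, at most 14 in all, crops included, and the job is handed in when it is done.

Besides the shell and the picture viewer there is one more tool, called as name(argument=value, ...), one argument or row to a line, values as JSON. arm_command: Moves the arm, as the interface text tells. Its arguments: {"type":"object","properties":{"increments":{"type":"string"}},"required":["increments"]}

```bash
ls; mkdir -p pics; python3 - <<'E'
from workcell import sensors, grab_frame
import cv2,numpy as np
s=sensors.sense();print(s)
for n in ["scene","side","wrist"]:
    f=grab_frame(n);cv2.imwrite(f"pics/{n}0.png",f["frame"]);np.savez(f"pics/{n}0.npz",**f)
    print(n,f["fx"],f["cx"],f["cy"],f["R"].round(3).tolist(),f["t"].round(3), (f["depth"]>0).mean())
E
```

```text
pics
{'clock': 0.0, 'joint_positions': array([ 1.10359812e+00,  3.13447981e-01,  1.49841866e+00,  1.35546915e-05,
        1.33101049e+00, -2.23423470e-01]), 'qvel': array([ 0.00051497, -0.00214663, -0.00014705, -0.00103985,  0.00068121,
       -0.00119393]), 'joint_torque': array([-2.10858976e-03, -4.02206683e+01, -2.52269965e+01,  6.93279225e-02,
        3.51411360e-02, -1.34587963e-04]), 'position': array([0.12660866, 0.50921625, 0.20816907]), 'tool_rot': array([-2.23584753e-04,  1.21587365e-01,  9.92580526e-01, -6.02099611e-04]), 'contact_force': array([ 0.83855197,  0.11748735, -0.38365537]), 'moment': array([ 0.00528497, -0.04147472,  0.00600483]), 'gripper_force': 0.0, 'grip_width': 0.08833296185942194}
scene 591.8185555151888 316.061708449817 235.89196543551887 [[0.51, 0.86, 0.004], [0.628, -0.369, -0.685], [-0.587, 0.352, -0.729]] [-0.204 -0.291  1.572] 0.995947265625
side 530.556412775404 318.6874095475323 238.8275878912445 [[0.999, -0.047, 0.0], [-0.028, -0.604, -0.797], [0.038, 0.796, -0.604]] [-0.502  0.056  1.422] 0.9962467447916666
wrist 347.04212092481987 314.5751150573465 242.44629015116246 [[0.241, 0.97, -0.001], [0.937, -0.233, 0.262], [0.254, -0.064, -0.965]] [-0.526 -0.035  0.388] 0.9731803385416666
```

View pics/scene0.png

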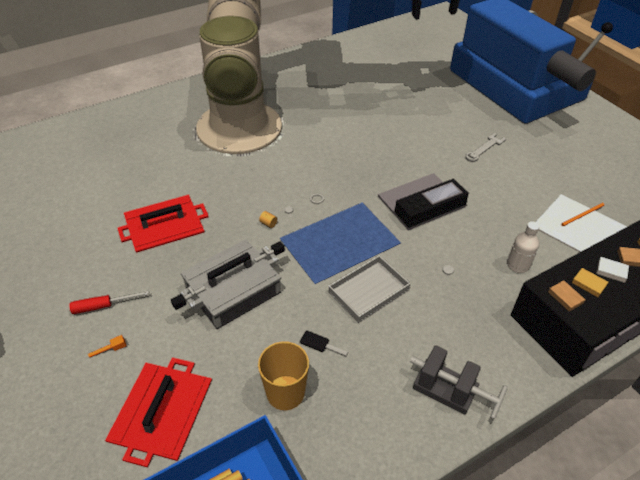

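View pics/side0.png

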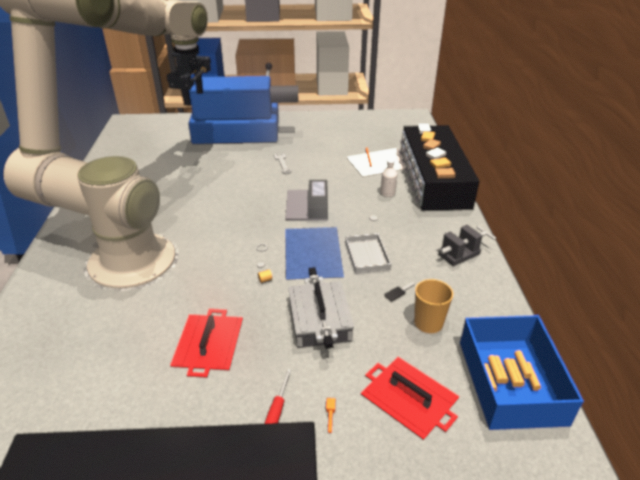

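The scene view shows the case with its pins (heads at (178,300) and (278,248)), the mat at (340,240), the dish at (370,288), the dock at (430,200) and the tin at (285,375). The red lids, the orange pin and the loose black tool at (315,342) are decoys. Next I'll locate the real parts.

```bash
cat > h.py <<'E'
import numpy as np,cv2
from scipy.spatial.transform import Rotation as Ro
def cloud(f):
    v,u=np.mgrid[0:480,0:640]; d=f["depth"]
    c=np.stack([(u-f["cx"])/f["fx"]*d,(v-f["cy"])/f["fy"]*d,d],-1)
    return (c-f["t"])@f["R"]
def proj(f,X):
    c=np.asarray(X)@f["R"].T+f["t"]; return c[...,:2]/c[...,2:]*[f["fx"],f["fy"]]+[f["cx"],f["cy"]]
def rect(P):
    (c,(a,b),t)=cv2.minAreaRect((P[:,:2]*1000).astype(np.float32)); 
    return np.round(c,1),np.round((a,b),1),round(t,1),round(float(np.median(P[:,2])*1000),1),len(P)
def go(p,yaw_y,s):
    """shift in tool axes (m), yaw change for tool y line to world angle yaw_y (rad)"""
    q=s["tool_rot"];R=Ro.from_quat([q[1],q[2],q[3],q[0]]).as_matrix()
    return R,(R.T@(np.asarray(p)-s["position"]))
def comps(mask,P,n=60):
    k,l,st,_=cv2.connectedComponentsWithStats(mask.astype(np.uint8))
    return [P[l==i] for i in range(1,k) if st[i,4]>=n]
E
python3 - <<'E'
from h import *
for n in ["scene","side"]:
    f=dict(np.load(f"pics/{n}0.npz"));P=cloud(f);im=f["frame"];H=cv2.cvtColor(im,cv2.COLOR_BGR2HSV);h,s,v=cv2.split(H)
    z=P[...,2];x=P[...,0];y=P[...,1];W=(x>0.1)&(x<0.85)&(abs(y)<0.75)
    print(n)
    for nm,m in dict(mat=(h>105)&(h<125)&(s>90)&(z<0.02),lidtop=(s<60)&(z>.043)&(z<.057)&(v>60),
       black=(v<55)&(z>.02)&(z<.11),low=(z>.012)&(z<.03)&(s<60),h45=(z>.035)&(z<.1)&(s<80),plate=(z>.004)&(z<.012)&(s<60)&(v<150),tin=(h>8)&(h<22)&(s>120)&(z>.03)).items():
        for q in comps(m&W,P): print(nm,*rect(q))
E
```

```text
scene
mat [252.2 666.5] [294.5  86.6] 16.5 12.6 463
mat [485.8   9.2] [152.  218.6] 0.6 3.0 4978
mat [ 825.8 -403.1] [140.3  48. ] 89.8 4.5 1816
lidtop [511.7 262.9] [86.9 44.6] 86.0 46.2 473
lidtop [ 492.  -249.3] [134.4 205.5] 7.1 50.3 3810
lidtop [741.4 284.5] [48.2 22.5] 33.9 50.3 123
lidtop [830.3 -48.6] [24.9 11.3] 30.6 45.1 65
black [122.9 659.6] [44.7 12.2] 2.7 44.1 125
black [511.1 236.6] [160.8  61.5] 87.5 43.0 1227
black [ 242.5 -302.3] [88.7 15.6] 82.2 36.9 250
black [836.  345.6] [316.2  29.2] 89.8 103.5 2110
black [ 480.8 -139.2] [18.2 23.3] 7.0 60.8 115
black [ 492.9 -249.7] [16.  90.8] 6.6 81.0 420
black [ 552.1 -243.7] [  8.8 143.5] 5.7 31.6 426
black [ 506.1 -362.3] [18.4 22.2] 4.9 61.0 146
black [ 665.3 -466.2] [13.4 91.6] 44.6 38.9 453
low [631.9 -12.8] [ 99.1 138. ] 6.7 19.1 707
low [740.1 282.8] [48.1 24. ] 25.6 21.9 140
low [ 550.7 -250.5] [157.7  52.7] 77.1 21.1 429
low [ 410.7 -434.5] [75.7 13.2] 70.5 14.9 110
h45 [509.6 238.4] [163.8  61.6] 87.6 45.1 1353
h45 [ 241.2 -302.9] [86.2 13.6] 83.2 39.4 133
h45 [737.7 289.2] [48.5 37.3] 29.7 70.9 654
h45 [ 492.  -2
[... 1218 characters left out ...]
.4] 30.1 21.4 66
low [ 542.8 -317.8] [38.5  7.9] 11.1 20.6 86
low [ 459.2 -327.4] [10.  44.2] 89.6 20.9 110
low [ 412.1 -430.5] [69.9  6.4] 74.3 17.1 82
h45 [816.5 371.4] [ 40.6 379.9] 4.2 70.7 794
h45 [731.8 285. ] [37.3 48.2] 77.6 67.8 300
h45 [510.2 232.2] [163.1  57.7] 88.1 47.2 606
h45 [832.9 -31.8] [33.  53.9] 1.5 54.5 213
h45 [ 492.6 -253.7] [128.7 247.7] 6.2 52.4 3274
h45 [ 242.1 -307.3] [85.8  7. ] 82.6 41.2 69
h45 [ 663.9 -471.3] [ 8.1 84.2] 45.0 41.0 136
plate [474.3 160.2] [ 14.7 120.6] 87.4 7.6 85
plate [ 680.2 -172.7] [51.1 30.7] 33.6 10.1 127
plate [ 467.1 -326.1] [60.2  7.6] 2.4 8.1 70
tin [ 745.5 -268.4] [84.3 78.8] 77.7 73.3 1353
tin [ 841.3 -434.5] [11.1 57.9] 5.7 37.1 104
```

Measured so far, in mm:

| Item | Position (x, y) | Yaw |
|---|---|---|
| Case | (492, -249.5) | 6.5° |
| Pin heads | (480, -138) and (505, -362) | – |
| Mat | (486, 8) | about 0.6° |
| Dish | (632, -13) | 6.7° |
| Dock | face at x ≈ 480, sill towards the robot | about -2.5° |

Sizes and heights agree with the figures given. First I'll turn the tool to the case axes, then travel to above the near pin.

arm_command(
  increments="0 0 0 0 0 1 0;0 0 0 0 0 1 0;0 0 0 0 0 1 0;0 0 0 0 0 1 0;0 0 0 0 0 1 0",
)

```text
clock: 0.65
position: [0.1267, 0.5094, 0.2085]
tool_rot: [-0.0, 0.335, 0.942, -0.0]
contact_force: [-0.3, 0.2, 0.3]
grip_width: 0.0503
gripper_force: 0.0
```

arm_command(
  increments="0 0 0 0 0 1 0;0 0 0 0 0 1 0;0 0 0 0 0 1 0;0 0 0 0 0 1 0;0 0 0 0 0 1 0",
)

```text
clock: 1.15
position: [0.1267, 0.5094, 0.2085]
tool_rot: [0.0, 0.531, 0.847, -0.0]
contact_force: [-0.2, -0.4, -0.3]
grip_width: 0.0439
gripper_force: 0.0
```

arm_command(
  increments="0 0 0 0 0 1 0;0 0 0 0 0 1 0;0 0 0 0 0 1 0;0 0 0 0 0 0.9 0;0 0 0 0 0 0 0",
)

```text
clock: 1.65
position: [0.1267, 0.5094, 0.2085]
tool_rot: [0.0, 0.666, 0.746, -0.0]
contact_force: [-0.1, -1.0, 0.1]
grip_width: 0.0444
gripper_force: 0.0
```

arm_command(
  increments="-0.95 0.386 0 0 0 0 0;-0.95 0.386 0 0 0 0 0;-0.95 0.386 0 0 0 0 0;-0.95 0.386 0 0 0 0 0;-0.95 0.386 0 0 0 0 0",
)

```text
clock: 2.15
position: [0.2254, 0.328, 0.2087]
tool_rot: [0.0, 0.665, 0.747, 0.0]
contact_force: [0.6, 0.9, 0.4]
grip_width: 0.0442
gripper_force: 0.0
```

arm_command(
  increments="-0.95 0.386 0 0 0 0 0;-0.95 0.386 0 0 0 0 0;-0.95 0.386 0 0 0 0 0;-0.95 0.386 0 0 0 0 0;-0.95 0.386 0 0 0 0 0",
)

```text
clock: 2.65
position: [0.3238, 0.1479, 0.2089]
tool_rot: [0.0, 0.665, 0.747, 0.0]
contact_force: [-0.2, 0.2, 0.3]
grip_width: 0.0442
gripper_force: 0.0
```

arm_command(
  increments="-0.95 0.386 0 0 0 0 0;-0.95 0.386 0 0 0 0 0;-0.95 0.386 0 0 0 0 0;-0.95 0.386 0 0 0 0 0;-0.95 0.386 0 0 0 0 0",
)

```text
clock: 3.15
position: [0.4222, -0.0322, 0.2087]
tool_rot: [0.0, 0.665, 0.747, 0.0]
contact_force: [0.0, 0.1, -0.5]
grip_width: 0.0441
gripper_force: 0.0
```

arm_command(
  increments="-0.95 0.386 0 0 0 0 0;-0.95 0.386 0 0 0 0 0;-0.95 0.386 0 0 0 0 0;0 0 0 0 0 0 0;0 0 0 0 0 0 0",
)

```text
clock: 3.65
position: [0.4804, -0.1386, 0.2082]
tool_rot: [-0.001, 0.665, 0.746, -0.0]
contact_force: [-1.1, 0.3, -0.4]
grip_width: 0.0441
gripper_force: 0.0
```

```bash
python3 - <<'E'
from workcell import grab_frame
from h import *
f=grab_frame("wrist");cv2.imwrite("pics/w1.png",f["frame"]);np.savez("pics/w1.npz",**f)
P=cloud(f);H=cv2.cvtColor(f["frame"],cv2.COLOR_BGR2HSV);h,s,v=cv2.split(H);z=P[...,2]
for q in comps((v<60)&(z>.045)&(z<.095),P): print("black",*rect(q))
for q in comps((z>.056)&(z<.07)&(v>=60)&(s<70),P): print("steel",*rect(q))
for q in comps((z>.044)&(z<.055)&(v>=60)&(s<70),P): print("lid",*rect(q))
E
```

```text
black [ 478.  -134.9] [17.2 23.1] 6.7 62.1 481
black [ 487.7 -222.4] [11.2 44.2] 7.1 82.9 649
black [ 502.3 -348.4] [15.9  3.7] 5.0 59.2 115
steel [ 482.3 -168.3] [19.4 44.6] 10.3 57.6 331
steel [ 499.8 -329.9] [18.6 34.9] 30.0 58.8 252
lid [ 485.8 -206.8] [128.3 116.1] 6.4 49.6 8786
lid [ 465.8 -330.2] [61.6 34.4] 5.7 49.4 717
lid [ 533.1 -322.1] [60.8 34. ] 8.4 49.6 713
```

View pics/w1.png

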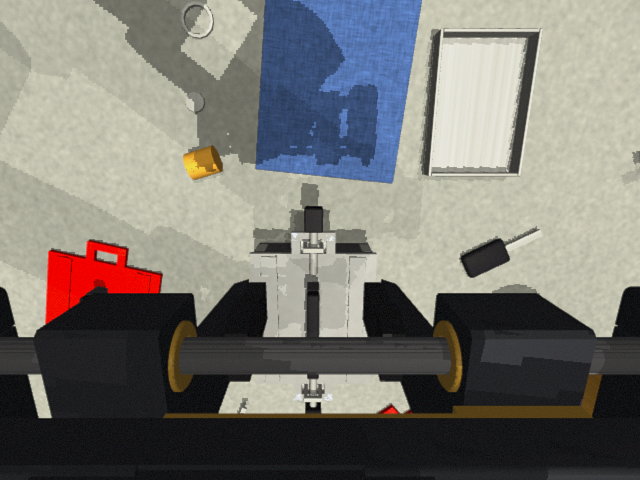

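The wrist view shows the near pin head at (313,215), clear of obstructions, with the staple behind it at (313,245). I'll descend and grip it.

arm_command(
  increments="0.05 -0.03 0.9 0 0 0 0;0 0 0.9 0 0 0 0;0 0 0.9 0 0 0 0;0 0 0.8 0 0 0 0;0 0 0.52 0 0 0 0",
)

```text
clock: 4.2
position: [0.4781, -0.1349, 0.0463]
tool_rot: [-0.001, 0.665, 0.747, -0.0]
contact_force: [1.0, -0.5, 0.7]
grip_width: 0.0441
gripper_force: 0.0
```

arm_command(
  increments="0 0 0 0 0 0 0;0 0 0 0 0 0 -1;0 0 0 0 0 0 -1;0 0 0 0 0 0 -1;0 0 0 0 0 0 -1",
)

```text
clock: 4.7
position: [0.4796, -0.1367, 0.0487]
tool_rot: [0.001, 0.666, 0.746, 0.0]
contact_force: [0.3, 1.2, -0.7]
grip_width: 0.0144
gripper_force: 0.0
```

arm_command(
  increments="0.1 0 0 0 0 0 -1;0.2 0 0 0 0 0 -1;0.3 0 0 0 0 0 -1;0.35 0 0 0 0 0 -1;0.35 0 0 0 0 0 -1",
)

```text
clock: 5.2
position: [0.473, -0.0835, 0.0479]
tool_rot: [-0.0, 0.666, 0.746, -0.0]
contact_force: [-0.8, 0.6, 0.5]
grip_width: 0.0001
gripper_force: 0.0
```

arm_command(
  increments="0.2 0 0 0 0 0 -1;0 0 0 0 0 0 -1;0 0 0 0 0 0 -1",
)

```text
clock: 5.5
position: [0.4726, -0.077, 0.048]
tool_rot: [0.0, 0.666, 0.746, 0.0]
contact_force: [0.3, -0.6, 0.2]
grip_width: 0.0004
gripper_force: 0.0
```

The grip closed on nothing, so I'll look before trying again.

```bash
python3 - <<'E'
from workcell import grab_frame
from h import *
a=[]
for n in ("scene","side"):
    f=grab_frame(n);np.savez(f"pics/{n}2.npz",**f)
    P=cloud(f);H=cv2.cvtColor(f["frame"],cv2.COLOR_BGR2HSV);h,s,v=cv2.split(H);z=P[...,2]
    W=(abs(P[...,0]-.49)<.1)&(abs(P[...,1]+.24)<.22)
    for q in comps((v<55)&(z>.01)&(z<.095)&W,P,20): print(n,"black",*rect(q))
    u=proj(f,[.48,-.12,.05]).astype(int); c=f["frame"][max(u[1]-60,0):u[1]+90,max(u[0]-90,0):u[0]+110]; a.append(cv2.resize(c,(400,300)))
cv2.imwrite("pics/c2.png",np.hstack(a))
E
```

```text
scene black [478.9 -82.6] [34.8 19.5] 44.0 87.7 75
scene black [ 481.2 -138.5] [18.1 22.8] 6.7 60.9 115
scene black [ 492.7 -249.9] [16.  91.1] 5.7 81.3 414
scene black [ 553.1 -244. ] [  6.5 142.8] 6.0 26.2 589
scene black [ 505.8 -362.5] [21.2 22.4] 8.5 60.9 143
scene black [ 525.7 -319. ] [38.   1.8] 5.0 19.3 37
side black [473.4 -86.9] [19.5  7.2] 12.8 89.7 29
side black [ 479.2 -141.8] [11.6 17.8] 7.1 64.7 26
side black [ 490.6 -256.3] [ 7.3 81. ] 6.6 85.1 94
side black [ 503.6 -365.6] [15.7 21.9] 7.9 62.8 75
```

View pics/c2.png

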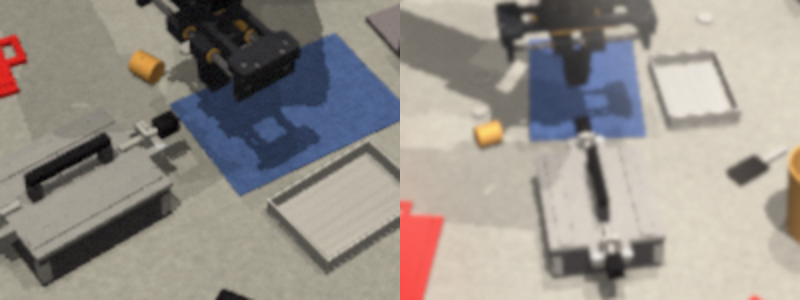

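```bash
python3 - <<'E'
from h import *
from workcell import sensors
print(sensors.sense()["position"])
for n in ("scene","side"):
    f=dict(np.load(f"pics/{n}2.npz"));P=cloud(f);H=cv2.cvtColor(f["frame"],cv2.COLOR_BGR2HSV);v=H[...,2]
    W=(abs(P[...,0]-.4726)<.04)&(abs(P[...,1]+.077)<.04)&(P[...,2]>.012)
    q=P[W]
    for a in range(10,130,10):
        k=q[(q[:,2]>a/1e3)&(q[:,2]<=a/1e3+.01)]
        if len(k): print(n,a,len(k),k.min(0).round(3),k.max(0).round(3))
E
```

```text
[ 0.47253281 -0.07735772  0.0479319 ]
scene 70 6 [ 0.465 -0.087  0.078] [ 0.483 -0.085  0.08 ]
scene 80 44 [ 0.46  -0.089  0.081] [ 0.49  -0.064  0.09 ]
scene 90 55 [ 0.46  -0.088  0.09 ] [ 0.491 -0.066  0.1  ]
scene 100 40 [ 0.46  -0.089  0.1  ] [ 0.49  -0.072  0.11 ]
scene 110 19 [ 0.476 -0.087  0.11 ] [ 0.492 -0.079  0.12 ]
scene 120 6 [ 0.486 -0.086  0.12 ] [ 0.491 -0.072  0.126]
side 70 5 [ 0.477 -0.085  0.078] [ 0.484 -0.08   0.079]
side 80 30 [ 0.462 -0.09   0.08 ] [ 0.487 -0.081  0.09 ]
side 90 40 [ 0.458 -0.092  0.09 ] [ 0.49  -0.069  0.099]
side 100 43 [ 0.458 -0.092  0.1  ] [ 0.49  -0.072  0.11 ]
side 110 43 [ 0.458 -0.092  0.111] [ 0.489 -0.081  0.12 ]
side 120 61 [ 0.458 -0.092  0.12 ] [ 0.492 -0.068  0.13 ]
```

Both cameras put the closed fingertips at z ≈ 78 mm, while the robot reports the TCP at 48 mm. The lid reads its true 50 mm, so the cameras are fine and the reported TCP is about 30 mm too low. The horizontal position agrees. From here on I'll take real tip height as reported + 30 mm, and I'll retry the pin with a check before pulling.

arm_command(
  increments="0 0 -0.5 0 0 0 0;-0.5 0 0 0 0 0 0;-0.5 0 0 0 0 0 0;-0.5 0 0 0 0 0 0;0 0 0 0 0 0 0",
)

```text
clock: 6.1
position: [0.4795, -0.1388, 0.0679]
tool_rot: [0.0, 0.667, 0.745, -0.0]
contact_force: [-0.5, 0.5, 0.1]
grip_width: 0.0384
gripper_force: 0.0
```

arm_command(
  increments="0 0 0.5 0 0 0 0;0 0 0.4 0 0 0 0;0 0 0.35 0 0 0 0;0 0 0 0 0 0 0;0 0 0 0 0 0 0",
)

```text
clock: 6.6
position: [0.4793, -0.1364, 0.0182]
tool_rot: [-0.0, 0.666, 0.746, -0.0]
contact_force: [-0.3, -0.7, 0.0]
grip_width: 0.0439
gripper_force: 0.0
```

arm_command(
  increments="0 0 0 0 0 0 -1;0 0 0 0 0 0 -1;0 0 0 0 0 0 -1;0 0 0 0 0 0 -1;0 0 0 0 0 0 -1",
)

```text
clock: 7.1
position: [0.4794, -0.1367, 0.0182]
tool_rot: [0.0, 0.666, 0.746, 0.0]
contact_force: [0.1, 0.7, 2.1]
grip_width: 0.0177
gripper_force: 29.9
```

arm_command(
  increments="0.1 0 0 0 0 0 -1;0.2 0 0 0 0 0 -1;0.25 0 0 0 0 0 -1;0.25 0 0 0 0 0 -1;0.25 0 0 0 0 0 -1",
)

```text
clock: 7.6
position: [0.4742, -0.0937, 0.0179]
tool_rot: [-0.0, 0.666, 0.746, -0.0]
contact_force: [0.5, 1.1, -0.1]
grip_width: 0.0174
gripper_force: 29.9
```

arm_command(
  increments="0.25 0 0 0 0 0 -1;0.1 0 0 0 0 0 -1;0 0 0 0 0 0 -1",
)

```text
clock: 7.9
position: [0.4727, -0.0803, 0.0178]
tool_rot: [-0.0, 0.665, 0.747, -0.0]
contact_force: [-0.0, -0.1, -1.2]
grip_width: 0.0178
gripper_force: 29.9
```

The pin is out and held. Next: lift, carry, turn 90° and check the pose over the dish.

arm_command(
  increments="0 0 -0.6 0 0 0 -1;0 0 -0.7 0 0 0 -1;0 0 -0.7 0 0 0 -1;0.49 0.9 0 0 0 0 -1;0.49 0.9 0 0 0 0 -1",
)

```text
clock: 8.4
position: [0.5412, -0.034, 0.0991]
tool_rot: [0.001, 0.666, 0.746, 0.0]
contact_force: [0.2, -0.6, -0.8]
grip_width: 0.0177
gripper_force: 29.9
```

arm_command(
  increments="0.49 0.9 0 0 0 0 -1;0.49 0.9 0 0 0 0 -1;0 0 0 0 0 -1 -1;0 0 0 0 0 -1 -1;0 0 0 0 0 -1 -1",
)

```text
clock: 8.9
position: [0.6071, 0.0132, 0.0975]
tool_rot: [-0.0, 0.561, 0.828, -0.0]
contact_force: [0.4, 0.0, 0.0]
grip_width: 0.0176
gripper_force: 29.9
```

arm_command(
  increments="0 0 0 0 0 -1 -1;0 0 0 0 0 -1 -1;0 0 0 0 0 -1 -1;0 0 0 0 0 -1 -1;0 0 0 0 0 -1 -1",
)

```text
clock: 9.4
position: [0.607, 0.0129, 0.0977]
tool_rot: [-0.0, 0.369, 0.929, -0.0]
contact_force: [0.9, 0.4, -0.0]
grip_width: 0.0177
gripper_force: 29.9
```

arm_command(
  increments="0 0 0 0 0 -1 -1;0 0 0 0 0 -1 -1;0 0 0 0 0 -1 -1;0 0 0 0 0 -1 -1;0 0 0 0 0 -1 -1",
)

```text
clock: 9.9
position: [0.607, 0.013, 0.0976]
tool_rot: [-0.0, 0.159, 0.987, -0.0]
contact_force: [0.3, -0.0, 0.5]
grip_width: 0.0176
gripper_force: 29.9
```

arm_command(
  increments="0 0 0 0 0 -1 -1;0 0 0 0 0 -1 -1;0 0 0 0 0 -1 -1;0 0 0 0 0 -1 -1;0 0 0 0 0 -1 -1",
)

```text
clock: 10.4
position: [0.607, 0.0129, 0.0977]
tool_rot: [-0.0, -0.059, 0.998, 0.0]
contact_force: [-0.2, -0.4, -0.8]
grip_width: 0.0178
gripper_force: 29.9
```

```bash
python3 - <<'E'
from workcell import grab_frame,sensors
from h import *
print(sensors.sense()["position"])
a=[]
for n in ("scene","side"):
    f=grab_frame(n);P=cloud(f);H=cv2.cvtColor(f["frame"],cv2.COLOR_BGR2HSV);h,s,v=cv2.split(H);z=P[...,2]
    W=(abs(P[...,0]-.62)<.09)&(abs(P[...,1]+.0)<.1)
    for q in comps((z>.012)&(z<.03)&W,P,30): print(n,"dish",*rect(q))
    u=proj(f,[.62,0,.05]).astype(int); c=f["frame"][max(u[1]-90,0):u[1]+60,max(u[0]-100,0):u[0]+100]; a.append(cv2.resize(c,(400,300)))
cv2.imwrite("pics/c3.png",np.hstack(a))
E
```

```text
[0.60698662 0.01293179 0.0976774 ]
scene dish [631.8 -13.1] [ 98.7 138.1] 7.0 19.0 713
side dish [631.8 -12.5] [ 96.7 145.5] 6.9 19.4 422
```

View pics/c3.png

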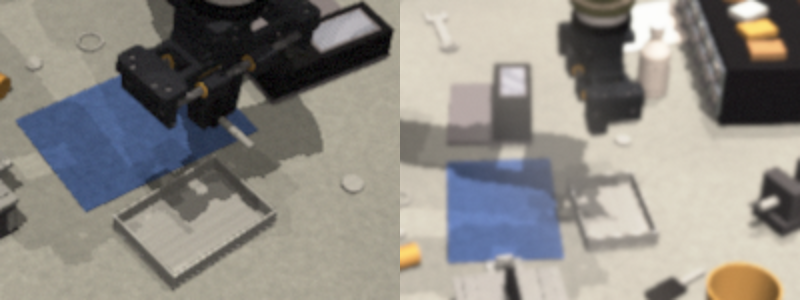

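The pin is level over the dish, with its shank towards the far side, and the dish centre is confirmed. I'll lower, release, and then go to the second pin.

arm_command(
  increments="0 0 0.8 0 0 0 -1;0 0 0.8 0 0 0 -1;0 0 0.7 0 0 0 -1;0 0 0.5 0 0 0 -1;0 0 0.15 0 0 0 -1",
)

```text
clock: 11.0
position: [0.6058, 0.0133, -0.0224]
tool_rot: [-0.002, -0.056, 0.998, 0.0]
contact_force: [-0.6, 0.6, -0.0]
grip_width: 0.0179
gripper_force: 29.9
```

arm_command(
  increments="0 0 0 0 0 0 -1;0 0 0 0 0 0 -0.25;0 0 0 0 0 0 -0.25;0 0 -0.5 0 0 0 -0.25;0 0 -0.9 0 0 0 -0.25",
)

```text
clock: 11.5
position: [0.606, 0.0134, 0.0355]
tool_rot: [-0.002, -0.057, 0.998, 0.0]
contact_force: [0.2, 0.3, 1.2]
grip_width: 0.033
gripper_force: 0.0
```

arm_command(
  increments="0 0 -0.9 0 0 0 0;0 0 -0.7 0 0 1 0;0 0 0 0 0 1 0;0 0 0 0 0 1 0;0 0 0 0 0 1 0",
)

```text
clock: 12.0
position: [0.6073, 0.0132, 0.1012]
tool_rot: [0.001, 0.119, 0.993, -0.0]
contact_force: [0.1, 0.3, 0.5]
grip_width: 0.0441
gripper_force: 0.0
```

arm_command(
  increments="0 0 0 0 0 1 0;0 0 0 0 0 1 0;0 0 0 0 0 1 0;0 0 0 0 0 1 0;0 0 0 0 0 1 0",
)

```text
clock: 12.5
position: [0.6073, 0.0133, 0.101]
tool_rot: [0.001, 0.331, 0.944, 0.0]
contact_force: [0.2, -1.0, -0.4]
grip_width: 0.0443
gripper_force: 0.0
```

arm_command(
  increments="0 0 0 0 0 1 0;0 0 0 0 0 1 0;0 0 0 0 0 1 0;0 0 0 0 0 1 0;0 0 0 0 0 1 0",
)

```text
clock: 13.0
position: [0.6073, 0.0132, 0.101]
tool_rot: [0.001, 0.528, 0.849, 0.0]
contact_force: [-0.5, -0.3, 0.5]
grip_width: 0.0444
gripper_force: 0.0
```

arm_command(
  increments="0 0 0 0 0 1 0;0 0 0 0 0 1 0;0 0 0 0 0 1 0;0 0 0 0 0 1 0;0 0 0 0 0 0 0",
)

```text
clock: 13.5
position: [0.6073, 0.0133, 0.1009]
tool_rot: [0.001, 0.666, 0.746, 0.0]
contact_force: [-0.5, 0.8, 0.7]
grip_width: 0.0438
gripper_force: 0.0
```

arm_command(
  increments="-0.9 -0.36 0 0 0 0 0;-0.9 -0.36 0 0 0 0 0;-0.9 -0.36 0 0 0 0 0;-0.9 -0.36 0 0 0 0 0;-0.9 -0.36 0 0 0 0 0",
)

```text
clock: 14.0
position: [0.5556, -0.1752, 0.1007]
tool_rot: [0.001, 0.665, 0.747, 0.0]
contact_force: [0.9, 0.7, -0.1]
grip_width: 0.0439
gripper_force: 0.0
```

arm_command(
  increments="-0.9 -0.36 0 0 0 0 0;-0.9 -0.36 0 0 0 0 0;-0.9 -0.36 0 0 0 0 0;-0.9 -0.36 0 0 0 0 0;-0.9 -0.36 0 0 0 0 0",
)

```text
clock: 14.5
position: [0.5044, -0.3624, 0.1006]
tool_rot: [0.001, 0.665, 0.747, -0.0]
contact_force: [-0.5, -0.2, -0.2]
grip_width: 0.0446
gripper_force: 0.0
```

```bash
python3 - <<'E'
from workcell import grab_frame,sensors
from h import *
s=sensors.sense();print(s["position"],s["tool_rot"])
for n in ("scene","side","wrist"):
    f=grab_frame(n);P=cloud(f);H=cv2.cvtColor(f["frame"],cv2.COLOR_BGR2HSV);h,sa,v=cv2.split(H);z=P[...,2]
    W=(abs(P[...,0]-.63)<.07)&(abs(P[...,1]+.013)<.09)
    for q in comps((z>.007)&(z<.05)&(v<60)&W,P,15): print(n,"dishpin",*rect(q))
    W=(abs(P[...,0]-.505)<.05)&(abs(P[...,1]+.36)<.05)
    for q in comps((z>.045)&(z<.07)&(v<60)&W,P,15): print(n,"pin1",*rect(q))
E
```

```text
[ 0.50438924 -0.3623713   0.10064847] [ 5.02408917e-04  6.64762394e-01  7.47054687e-01 -2.44249340e-05]
scene dishpin [610.7  11.1] [24.8 17.6] 2.0 19.9 107
scene pin1 [ 506.1 -362.4] [19.  21.9] 7.0 60.5 147
side pin1 [ 504.9 -365.3] [23.3 16.9] 87.2 62.8 99
wrist pin1 [ 503.3 -359. ] [16.9 23.5] 6.6 62.1 984
```

arm_command(
  increments="0 0 0.7 0 0 0 0;0 0 0.7 0 0 0 0;0 0 0.45 0 0 0 0;0 0 0.22 0 0 0 0;0 0 0 0 0 0 0",
)

```text
clock: 15.15
position: [0.505, -0.3596, 0.0166]
tool_rot: [-0.001, 0.665, 0.747, 0.0]
contact_force: [0.2, -0.1, 1.3]
grip_width: 0.0442
gripper_force: 0.0
```

arm_command(
  increments="0 0 0 0 0 0 -1;0 0 0 0 0 0 -1;0 0 0 0 0 0 -1;0 0 0 0 0 0 -1;0 0 0 0 0 0 -1",
)

```text
clock: 15.65
position: [0.5051, -0.361, 0.0177]
tool_rot: [0.0, 0.666, 0.746, -0.0]
contact_force: [-0.0, -0.2, 4.2]
grip_width: 0.0177
gripper_force: 29.8
```

arm_command(
  increments="-0.1 0 0 0 0 0 -1;-0.2 0 0 0 0 0 -1;-0.25 0 0 0 0 0 -1;-0.25 0 0 0 0 0 -1;-0.25 0 0 0 0 0 -1",
)

```text
clock: 16.15
position: [0.5096, -0.4036, 0.0169]
tool_rot: [-0.0, 0.666, 0.746, -0.0]
contact_force: [0.3, 0.0, 0.0]
grip_width: 0.0177
gripper_force: 29.8
```

arm_command(
  increments="-0.25 0 0 0 0 0 -1;-0.15 0 0 0 0 0 -1;0 0 0 0 0 0 -1",
)

```text
clock: 16.45
position: [0.5113, -0.4193, 0.0167]
tool_rot: [-0.0, 0.666, 0.746, -0.0]
contact_force: [-0.9, 0.0, -0.6]
grip_width: 0.0179
gripper_force: 29.8
```

arm_command(
  increments="0 0 -0.6 0 0 0 -1;0 0 -0.8 0 0 0 -1;0 0 -0.8 0 0 0 -1;0.45 0.18 0 0 0 0 -1;0.85 0.34 0 0 0 0 -1",
)

```text
clock: 16.95
position: [0.5259, -0.3648, 0.1052]
tool_rot: [0.001, 0.667, 0.745, -0.0]
contact_force: [0.3, 0.0, -0.8]
grip_width: 0.0176
gripper_force: 29.8
```

arm_command(
  increments="0.9 0.36 0 0 0 0 -1;0.9 0.36 0 0 0 0 -1;0.9 0.36 0 0 0 0 -1;0.9 0.36 0 0 0 0 -1;0.9 0.36 0 0 0 0 -1",
)

```text
clock: 17.45
position: [0.5771, -0.1748, 0.1043]
tool_rot: [-0.001, 0.665, 0.746, -0.0]
contact_force: [1.0, -0.6, -0.6]
grip_width: 0.0179
gripper_force: 29.8
```

arm_command(
  increments="0.9 0.36 0 0 0 0 -1;0.9 0.36 0 0 0 0 -1;0.9 0.37 0 0 0 0 -1;0.5 0.22 0 0 0 0 -1;0 0 0 0 0 1 -1",
)

```text
clock: 17.95
position: [0.6146, -0.0403, 0.1041]
tool_rot: [-0.001, 0.697, 0.718, -0.0]
contact_force: [-0.5, -0.2, -0.2]
grip_width: 0.0179
gripper_force: 29.8
```

arm_command(
  increments="0 0 0 0 0 1 -1;0 0 0 0 0 1 -1;0 0 0 0 0 1 -1;0 0 0 0 0 1 -1;0 0 0 0 0 1 -1",
)

```text
clock: 18.45
position: [0.6141, -0.0433, 0.1041]
tool_rot: [-0.001, 0.837, 0.547, -0.001]
contact_force: [1.0, -1.2, 0.0]
grip_width: 0.0176
gripper_force: 29.8
```

arm_command(
  increments="0 0 0 0 0 1 -1;0 0 0 0 0 1 -1;0 0 0 0 0 1 -1;0 0 0 0 0 1 -1;0 0 0 0 0 1 -1",
)

```text
clock: 18.95
position: [0.6141, -0.0433, 0.1042]
tool_rot: [-0.0, 0.936, 0.353, -0.001]
contact_force: [0.3, 0.1, -0.8]
grip_width: 0.0177
gripper_force: 29.8
```

arm_command(
  increments="0 0 0 0 0 1 -1;0 0 0 0 0 1 -1;0 0 0 0 0 1 -1;0 0 0 0 0 1 -1;0 0 0 0 0 1 -1",
)

```text
clock: 19.45
position: [0.6141, -0.0433, 0.1041]
tool_rot: [-0.0, 0.99, 0.142, -0.001]
contact_force: [-0.2, 0.6, -0.6]
grip_width: 0.0179
gripper_force: 29.8
```

arm_command(
  increments="0 0 0 0 0 1 -1;0 0 0 0 0 1 -1;0 0 0 0 0 0 -1",
)

```text
clock: 19.75
position: [0.6142, -0.0434, 0.1042]
tool_rot: [-0.0, 0.998, 0.057, -0.001]
contact_force: [0.6, 0.4, -1.3]
grip_width: 0.0178
gripper_force: 29.8
```

arm_command(
  increments="0 0 0.9 0 0 0 -1;0 0 0.9 0 0 0 -1;0 0 0.7 0 0 0 -1;0 0 0.5 0 0 0 -1;0 0 0.14 0 0 0 -1",
)

```text
clock: 20.25
position: [0.6131, -0.0434, -0.0232]
tool_rot: [-0.001, 0.998, 0.058, -0.002]
contact_force: [-0.4, -0.1, -0.3]
grip_width: 0.0177
gripper_force: 29.8
```

arm_command(
  increments="0 0 0 0 0 0 -1;0 0 0 0 0 0 -0.25;0 0 0 0 0 0 -0.25;0 0 -0.5 0 0 0 -0.25;0 0 -0.9 0 0 0 -0.25",
)

```text
clock: 20.75
position: [0.6137, -0.044, 0.035]
tool_rot: [-0.001, 0.998, 0.057, -0.002]
contact_force: [0.2, -0.3, 0.3]
grip_width: 0.0327
gripper_force: 0.0
```

arm_command(
  increments="0 0 -0.9 0 0 -1 0;0 0 -0.9 0 0 -1 0;0 0 0 0 0 -1 0;0 0 0 0 0 -1 0;0 0 0 0 0 -1 0",
)

```text
clock: 21.25
position: [0.6151, -0.0442, 0.1088]
tool_rot: [0.001, 0.962, 0.274, 0.001]
contact_force: [0.3, 0.1, -1.1]
grip_width: 0.0442
gripper_force: 0.0
```

arm_command(
  increments="0 0 0 0 0 -1 0;0 0 0 0 0 -1 0;0 0 0 0 0 -1 0;0 0 0 0 0 -1 0;0 0 0 0 0 -1 0",
)

```text
clock: 21.75
position: [0.6151, -0.0442, 0.1086]
tool_rot: [0.001, 0.88, 0.475, 0.001]
contact_force: [0.2, 0.7, -0.3]
grip_width: 0.0437
gripper_force: 0.0
```

arm_command(
  increments="0 0 0 0 0 -1 0;0 0 0 0 0 -1 0;0 0 0 0 0 -1 0;0 0 0 0 0 -1 0;0 0 0 0 0 -1 0",
)

```text
clock: 22.25
position: [0.615, -0.0442, 0.1086]
tool_rot: [0.001, 0.756, 0.654, 0.0]
contact_force: [0.8, -0.4, 0.6]
grip_width: 0.0441
gripper_force: 0.0
```

arm_command(
  increments="0 0 0 0 0 -1 0;0 0 0 0 0 -1 0;0 0 0 0 0 -1 0;0 0 0 0 0 0 0",
)

```text
clock: 22.65
position: [0.615, -0.0442, 0.1084]
tool_rot: [0.001, 0.665, 0.747, 0.0]
contact_force: [0.2, 0.8, -0.3]
grip_width: 0.0438
gripper_force: 0.0
```

```bash
python3 - <<'E'
from workcell import grab_frame,sensors
from h import *
s=sensors.sense();print(s["position"],s["tool_rot"])
for n in ("scene","side"):
    f=grab_frame(n);cv2.imwrite(f"pics/{n}4.png",f["frame"]);P=cloud(f);H=cv2.cvtColor(f["frame"],cv2.COLOR_BGR2HSV);h,sa,v=cv2.split(H);z=P[...,2]
    W=(abs(P[...,0]-.63)<.07)&(abs(P[...,1]+.013)<.09)
    for q in comps((z>.007)&(z<.05)&(v<60)&W,P,15): print(n,"dishpin",*rect(q))
    W=(abs(P[...,0]-.49)<.12)&(abs(P[...,1]+.25)<.16)
    for q in comps((z>.074)&(z<.095)&(v<60)&W,P,15): print(n,"handle",*rect(q))
    for q in comps((z>.044)&(z<.056)&(v>60)&W,P,60): print(n,"lid",*rect(q))
E
```

```text
[ 0.61502557 -0.04424603  0.10844363] [6.24600765e-04 6.65313071e-01 7.46564143e-01 3.28079639e-04]
scene dishpin [610.9  11.6] [24.1 17.3] 10.2 20.2 111
scene dishpin [617.  -45.3] [25.  16.3] 3.3 20.0 116
scene handle [ 492.8 -250.6] [16.8 87.9] 8.5 82.8 311
scene lid [ 491.3 -248.3] [133.6 197.4] 7.0 50.3 3903
side handle [ 490.8 -254.4] [ 8.  87.1] 6.0 85.4 104
side lid [ 491.9 -249.4] [128.4 200.4] 6.3 52.0 2678
```

View pics/scene4.png

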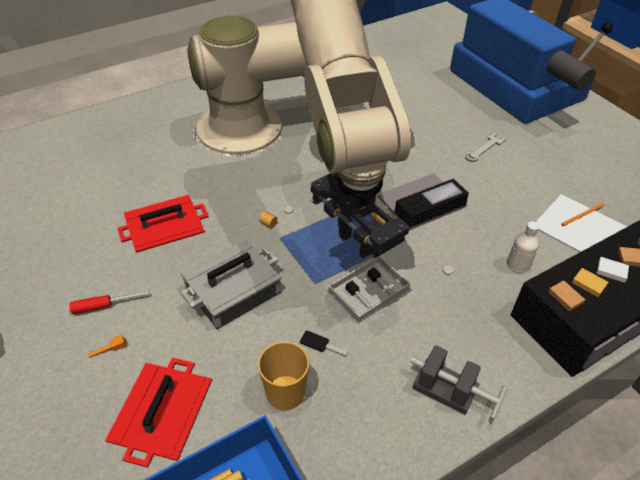

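Both pins lie in the dish, with heads at (351,289) and (374,274). The lid is still seated with its handle at (230,267). I'll grasp the handle and lift.

arm_command(
  increments="-0.95 -0.73 0 0 0 0 0;-0.95 -0.73 0 0 0 0 0;-0.95 -0.73 0 0 0 0 0;-0.95 -0.73 0 0 0 0 0;-0.94 -0.73 0 0 0 0 0",
)

```text
clock: 23.25
position: [0.4902, -0.2507, 0.108]
tool_rot: [0.0, 0.666, 0.746, 0.0]
contact_force: [1.3, 0.6, -0.5]
grip_width: 0.044
gripper_force: 0.0
```

arm_command(
  increments="0 0 0.6 0 0 0 0;0 0 0.6 0 0 0 0;0 0 0.4 0 0 0 0;0 0 0.3 0 0 0 0;0 0 0 0 0 0 0",
)

```text
clock: 23.75
position: [0.4909, -0.2488, 0.0305]
tool_rot: [-0.001, 0.666, 0.746, -0.0]
contact_force: [0.5, -1.1, 0.8]
grip_width: 0.044
gripper_force: 0.0
```

arm_command(
  increments="0 0 0 0 0 0 -1;0 0 0 0 0 0 -1;0 0 0 0 0 0 -1;0 0 0 0 0 0 -1;0 0 0 0 0 0 -1",
)

```text
clock: 24.25
position: [0.4915, -0.2492, 0.0319]
tool_rot: [0.0, 0.666, 0.746, 0.0]
contact_force: [-0.3, -0.1, 2.5]
grip_width: 0.0116
gripper_force: 30.0
```

arm_command(
  increments="0 0 -0.2 0 0 0 -1;0 0 -0.4 0 0 0 -1;0 0 -0.6 0 0 0 -1;0 0 -0.6 0 0 0 -1;0 0 -0.6 0 0 0 -1",
)

```text
clock: 24.75
position: [0.491, -0.2489, 0.1286]
tool_rot: [-0.0, 0.666, 0.746, -0.0]
contact_force: [-0.6, -0.2, -3.2]
grip_width: 0.0114
gripper_force: 30.0
```

arm_command(
  increments="0.9 0.09 0 0 0 0 -1;0.92 0.09 0 0 0 0 -1;0.92 0.09 0 0 0 0 -1;0.92 0.09 0 0 0 0 -1;0.92 0.09 0 0 0 0 -1",
)

```text
clock: 25.25
position: [0.4879, -0.0636, 0.1277]
tool_rot: [-0.0, 0.666, 0.746, -0.0]
contact_force: [0.7, 0.1, -3.2]
grip_width: 0.0117
gripper_force: 30.0
```

arm_command(
  increments="0.92 0.08 0 0 0 0 -1;0.9 0.08 0 0 0 0 -1;0 0 0 0 0 1 -1;0 0 0 0 0 0.2 -1;0 0 0 0 0 0 -1",
)

```text
clock: 25.75
position: [0.4864, 0.0076, 0.1276]
tool_rot: [-0.0, 0.704, 0.711, -0.0]
contact_force: [0.8, -0.5, -4.3]
grip_width: 0.0116
gripper_force: 30.0
```

arm_command(
  increments="0 0 0.9 0 0 0 -1;0 0 0.9 0 0 0 -1;0 0 0.7 0 0 0 -1;0 0 0.4 0 0 0 -1;0 0 0.2 0 0 0 -1",
)

```text
clock: 26.25
position: [0.4858, 0.0073, 0.0022]
tool_rot: [-0.001, 0.704, 0.71, -0.001]
contact_force: [0.2, 0.3, -3.1]
grip_width: 0.0113
gripper_force: 30.0
```

```bash
python3 - <<'E'
from workcell import grab_frame,sensors
from h import *
s=sensors.sense();print(s["position"],s["tool_rot"])
for n in ("scene","side","wrist"):
    f=grab_frame(n);P=cloud(f);H=cv2.cvtColor(f["frame"],cv2.COLOR_BGR2HSV);h,sa,v=cv2.split(H);z=P[...,2]
    W=(abs(P[...,0]-.486)<.12)&(abs(P[...,1]-.01)<.16)
    for q in comps((z>.006)&(z<.04)&(v>60)&(sa<70)&W,P,60): print(n,"lid",*rect(q))
    q=P[(h>105)&(h<125)&(sa>90)&(z<.02)&W]; print("mat",*rect(q))
E
```

```text
[0.48579108 0.0073347  0.00217694] [-9.94485082e-04  7.03779882e-01  7.10417113e-01 -6.42957942e-04]
scene lid [442. 165.] [10.6 67.6] 87.6 8.4 74
scene lid [482.7  -3.7] [139.3 175.6] 1.1 20.4 2189
scene lid [591.4 -17. ] [ 28.2 136.8] 0.1 16.5 371
mat [487.4  29.2] [150.7 258.1] 0.4 3.0 1328
side lid [489.3  11. ] [210.4 140.2] 89.5 22.0 1621
side lid [591.7 -18.5] [ 28.5 140.8] 0.1 16.8 236
mat [485.2   4.8] [139.6 209. ] 0.8 5.0 364
wrist lid [485.1  56.4] [128.9 103.2] 0.6 20.6 46332
wrist lid [581.7  24.4] [71.8 28.9] 72.5 17.5 3360
wrist lid [470.7 -50.7] [26.1 15.4] 89.8 20.3 873
wrist lid [501.5 -50.3] [15.3 26. ] 1.2 20.3 875
wrist lid [588.2 -49.4] [ 3.7 28.1] 6.7 20.9 299
mat [506.  37.] [194.4 171.5] 0.4 2.3 23259
```

arm_command(
  increments="0 0 0.15 0 0 0 -1;0 0 0.12 0 0 0 -1;0 0 0 0 0 0 -1;0 0 0 0 0 0 0;0 0 0 0 0 0 0",
)

```text
clock: 26.9
position: [0.4869, 0.0079, -0.0068]
tool_rot: [0.001, 0.704, 0.71, 0.0]
contact_force: [0.0, -1.0, -0.9]
grip_width: 0.0251
gripper_force: 0.0
```

arm_command(
  increments="0 0 0 0 0 0 0;0 0 -0.5 0 0 0 0;0 0 -0.9 0 0 0 0;0 0 -0.9 0 0 0 0;0 0 -0.9 0 0 0 0",
)

```text
clock: 27.4
position: [0.4863, 0.008, 0.1224]
tool_rot: [0.0, 0.704, 0.71, 0.0]
contact_force: [0.3, -0.2, -0.7]
grip_width: 0.0441
gripper_force: 0.0
```

arm_command(
  increments="-0.9 -0.1 0 0 0 0 0;-0.9 -0.1 0 0 0 -1 0;-0.9 -0.1 0 0 0 -0.2 0;0 0 0 0 0 0 0;0 0 0 0 0 0 0",
)

```text
clock: 27.9
position: [0.4785, -0.1004, 0.1208]
tool_rot: [-0.0, 0.666, 0.746, 0.0]
contact_force: [-0.2, -0.5, -0.2]
grip_width: 0.0438
gripper_force: 0.0
```

```bash
python3 - <<'E'
from workcell import grab_frame,sensors
from h import *
s=sensors.sense();print(s["position"],s["tool_rot"])
a=[]
for n in ("scene","side"):
    f=grab_frame(n);np.savez(f"pics/{n}5.npz",**f);P=cloud(f);H=cv2.cvtColor(f["frame"],cv2.COLOR_BGR2HSV);h,sa,v=cv2.split(H);z=P[...,2]
    W=(abs(P[...,0]-.486)<.12)&(abs(P[...,1]-.01)<.13)
    for q in comps((z>.004)&(z<.02)&(v>60)&(sa<70)&W,P,60): print(n,"lid",*rect(q))
    u=proj(f,[.49,-.25,.03]).astype(int); c=f["frame"][max(u[1]-60,0):u[1]+60,max(u[0]-80,0):u[0]+80]; a.append(cv2.resize(c,(400,300)))
    W=(abs(P[...,0]-.492)<.09)&(abs(P[...,1]+.25)<.1)
    for q in comps((z>.012)&(z<.024)&W,P,30): print(n,"slab",*rect(q))
    for q in comps((z>.03)&(z<.0415)&W,P,20): print(n,"rib",*rect(q))
cv2.imwrite("pics/c5.png",np.hstack(a))
E
```

```text
[ 0.47853934 -0.10044943  0.12080448] [-2.84035011e-05  6.66344302e-01  7.45644188e-01  1.25513374e-04]
scene lid [485.5   8.2] [134.5 196. ] 0.3 9.2 2984
scene lid [591.6 -16.8] [ 28.2 137.6] 0.2 11.3 362
scene slab [ 480.2 -244.6] [100.7 131.4] 6.3 17.8 895
scene slab [ 493.1 -285.8] [84.9 54. ] 2.4 18.1 530
scene slab [ 551.1 -249.8] [155.8  48.5] 77.9 17.9 281
scene rib [ 454.4 -225.1] [176.1  91.2] 58.2 35.9 347
scene rib [ 463.9 -205. ] [14.9 32.8] 13.1 37.9 88
scene rib [ 501.1 -162.7] [ 7.2 15.4] 23.3 38.5 21
scene rib [ 450.4 -326.9] [25.8  3.4] 7.0 38.1 21
scene rib [ 473.4 -297.5] [13.5 29.2] 2.5 38.3 95
scene rib [ 543.6 -265.4] [184.8  65.7] 71.1 35.9 349
side lid [494.9  17.2] [236.7 145.1] 89.9 11.0 1920
side lid [587.2 -15.9] [ 37.4 151. ] 0.0 8.4 225
side slab [ 492.7 -235.8] [111.9 120.5] 7.4 19.0 753
side slab [ 516.1 -276.8] [73.7 29.7] 4.1 19.6 180
side slab [ 543.1 -317.5] [38.9  7.9] 8.0 18.7 57
side slab [ 459.4 -326.3] [44.1  9.4] 2.7 17.7 83
side rib [ 485.6 -198.4] [115.8  46.6] 6.6 36.5 215
side rib [ 548.3 -242.4] [ 2.  61.2] 6.7 35.3 25
side rib [ 472.7 -297.8] [ 9.2 33. ] 6.6 39.9 27
side rib [ 542.6 -317.6] [38.   7.8] 9.0 35.2 65
side rib [ 479.  -332.7] [20.2 85.2] 76.3 36.3 132
```

View pics/c5.png

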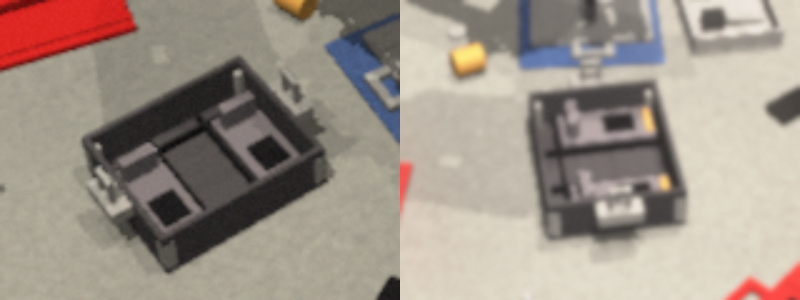

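Two cartridges are in the case, at y = ±46 mm, with their ribs towards the robot: in the scene crop at (140,158) and (237,108). The lid is centred on the mat. I'll take the +y cartridge first.

arm_command(
  increments="-0.86 -0.23 0 0 0 0 -0.45;-0.86 -0.23 0 0 0 0 -0.45;-0.86 -0.22 0 0 0 0 -0.45;0 0 0 0 0 0 -0.45;0 0 0.9 0 0 0 -0.45",
)

```text
clock: 28.5
position: [0.4656, -0.2067, 0.0875]
tool_rot: [0.004, 0.666, 0.746, 0.0]
contact_force: [0.7, -0.6, -0.2]
grip_width: 0.0244
gripper_force: 0.0
```

```bash
python3 - <<'E'
from workcell import grab_frame,sensors
from h import *
s=sensors.sense();print(s["position"],s["tool_rot"],s["grip_width"])
f=grab_frame("wrist");cv2.imwrite("pics/w6.png",f["frame"]);P=cloud(f);z=P[...,2]
W=(abs(P[...,0]-.462)<.06)&(abs(P[...,1]+.206)<.05)
for q in comps((z>.03)&(z<.0415)&W,P,30): print("rib",*rect(q))
for q in comps((z>.013)&(z<.022)&W,P,30): print("slab",*rect(q))
E
```

```text
[ 0.46558779 -0.20671805  0.0875017 ] [3.90723427e-03 6.65733570e-01 7.46179158e-01 4.59961263e-04] 0.02436528119991545
rib [ 468.9 -156.9] [16.2  0.3] 6.5 36.1 30
rib [ 441.5 -177.9] [41.9  0.9] 6.2 36.9 203
rib [ 511.8 -170.1] [20.3  2. ] 0.8 36.9 84
rib [ 431.5 -209.4] [ 6.7 46.1] 4.9 34.9 216
rib [ 461.4 -203.7] [ 9.6 30.2] 6.4 39.2 681
slab [ 441.2 -177.8] [41.3  0.9] 6.0 17.3 115
slab [ 513.9 -169.9] [15.6  0.4] 5.4 19.2 45
slab [ 445.8 -202.9] [ 2.3 27.9] 5.4 13.5 109
slab [ 479.6 -207.3] [99.3 62.2] 26.3 17.4 4553
slab [ 429.6 -216.3] [ 0.4 43.9] 6.3 17.4 104
```

View pics/w6.png

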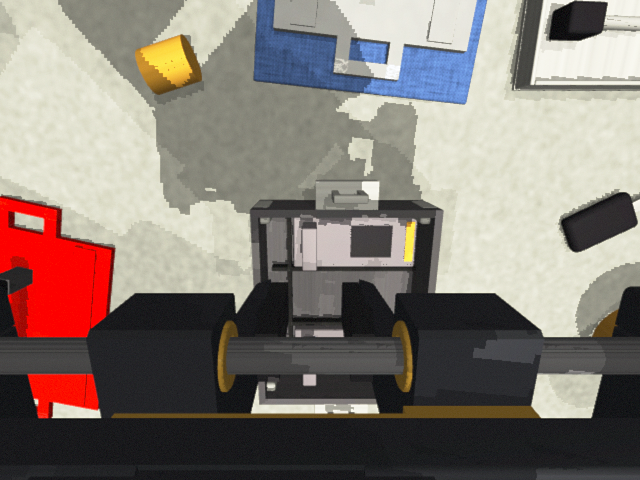

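arm_command(
  increments="0 0 0 0 0 0 -0.45;0 0 0.6 0 0 0 -0.45;0 0 0 0 0 0 -0.45",
)

```text
clock: 28.85
position: [0.4629, -0.2045, 0.0602]
tool_rot: [-0.001, 0.665, 0.747, -0.0]
contact_force: [-0.2, 0.3, 0.1]
grip_width: 0.0246
gripper_force: 0.0
```

arm_command(
  increments="0 0 0.6 0 0 0 -0.45;0 0 0.5 0 0 0 -0.45;0 0 0.4 0 0 0 -0.45;0 0 0.2 0 0 0 -0.45;0 0 0 0 0 0 -0.45",
)

```text
clock: 29.35
position: [0.4636, -0.2057, -0.0068]
tool_rot: [-0.0, 0.665, 0.746, -0.0]
contact_force: [0.2, 0.3, -0.3]
grip_width: 0.0243
gripper_force: 0.0
```

arm_command(
  increments="0 0 0 0 0 0 -1;0 0 0 0 0 0 -1;0 0 0 0 0 0 -1;0 0 0 0 0 0 -1;0 0 0 0 0 0 -1",
)

```text
clock: 29.85
position: [0.4639, -0.2062, -0.0062]
tool_rot: [0.001, 0.666, 0.746, 0.0]
contact_force: [-0.8, 0.9, 7.0]
grip_width: 0.01
gripper_force: 30.0
```

arm_command(
  increments="0 0 -0.2 0 0 0 -1;0 0 -0.5 0 0 0 -1;0 0 -0.7 0 0 0 -1;0 0 -0.7 0 0 0 -1;0 0 -0.5 0 0 0 -1",
)

```text
clock: 30.35
position: [0.4636, -0.2062, 0.099]
tool_rot: [0.001, 0.666, 0.746, 0.0]
contact_force: [0.2, -0.3, -1.4]
grip_width: 0.0094
gripper_force: 30.0
```

Cartridge held. I'll carry it towards the dock, turn it to the dock's yaw, and look with the wrist camera on the way.

arm_command(
  increments="0.8 -0.03 0 0 0 0 -1;0.97 -0.03 0 0 0 0 -1;0.97 -0.03 0 0 0 0 -1;0.97 -0.03 0 0 0 0 -1;0.97 -0.03 0 0 0 0 -1",
)

```text
clock: 30.85
position: [0.4356, -0.0193, 0.0973]
tool_rot: [0.0, 0.666, 0.746, 0.0]
contact_force: [0.5, 0.8, -1.7]
grip_width: 0.01
gripper_force: 30.0
```

arm_command(
  increments="0.97 -0.03 0 0 0 0 -1;0.97 -0.03 0 0 0 0 -1;0 0 0 0 0 1 -1;0 0 0 0 0 0.8 -1;0 0 0 0 0 0 -1",
)

```text
clock: 31.35
position: [0.4248, 0.0564, 0.0972]
tool_rot: [0.0, 0.722, 0.692, 0.0]
contact_force: [0.4, -1.7, -0.5]
grip_width: 0.0097
gripper_force: 30.0
```

```bash
python3 - <<'E'
from workcell import grab_frame,sensors
from h import *
s=sensors.sense();print(s["position"],s["tool_rot"],s["grip_width"])
for n in ("wrist","scene"):
    f=grab_frame(n);cv2.imwrite(f"pics/{n}7.png",f["frame"]);np.savez(f"pics/{n}7.npz",**f);P=cloud(f);z=P[...,2]
    W=(abs(P[...,0]-.48)<.09)&(abs(P[...,1]-.24)<.1)
    for q in comps((z>.04)&(z<.05)&W,P,30): print(n,"top",*rect(q))
    for q in comps((z>.006)&(z<.012)&W,P,30): print(n,"sill",*rect(q))
    q=P[(z>.02)&(z<.035)&W&(P[...,0]<.5)];print(n,"face",*rect(q))
    v=cv2.fitLine(q[:,:2].astype(np.float32),cv2.DIST_HUBER,0,.01,.01).ravel();print(v, np.degrees(np.arctan2(v[1],v[0])))
E
```

```text
[0.42475574 0.05640843 0.0971739 ] [1.38707218e-04 7.22167878e-01 6.91717810e-01 8.93508900e-05] 0.009682046827761892
wrist top [505.9 182.7] [44.7 58.6] 86.8 44.4 8234
wrist sill [472.3 190.6] [ 57.3 125.9] 87.6 7.4 9295
wrist face [479.  183.4] [21.9 57.3] 22.3 29.3 449
[ 0.06104315 -0.99813515  0.47890362  0.17551456] -86.500305
scene top [509.5 238.4] [164.1  61.7] 87.5 45.4 1316
scene sill [462.9 239.6] [164.6 105.2] 88.7 8.4 653
scene sill [536.8 229.8] [98.7  5.9] 86.7 8.4 66
scene face [488.4 160.1] [ 4.1 22.1] 85.1 28.7 30
[ 0.9992157  -0.039597    0.48910326  0.16003598] -2.2693346
```

View pics/wrist7.png

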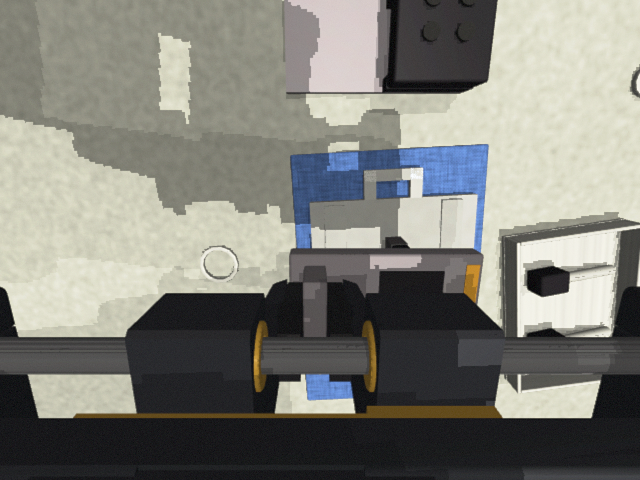

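The cartridge is held straight. I'll move in front of the dock and measure its slots from near.

arm_command(
  increments="0.83 -0.26 0 0 0 0 -1;0.83 -0.26 0 0 0 0 -1;0.83 -0.26 0 0 0 0 -1;0.83 -0.26 0 0 0 0 -1;0 0 0 0 0 0 -1",
)

```text
clock: 31.95
position: [0.3879, 0.193, 0.0968]
tool_rot: [-0.0, 0.72, 0.693, 0.0]
contact_force: [-0.1, -0.2, -0.8]
grip_width: 0.0098
gripper_force: 30.0
```

```bash
python3 - <<'E'
from workcell import grab_frame,sensors
from h import *
s=sensors.sense();print(s["position"],s["tool_rot"],s["grip_width"])
f=grab_frame("wrist");cv2.imwrite("pics/w8.png",f["frame"]);np.savez("pics/w8.npz",**f);P=cloud(f);z=P[...,2]
W=(abs(P[...,0]-.48)<.1)&(abs(P[...,1]-.24)<.12)
for q in comps((z>.04)&(z<.05)&W,P,100): print("top",*rect(q))
for q in comps((z>.005)&(z<.012)&W,P,100): print("sill",*rect(q))
q=P[(z>.028)&(z<.04)&W&(P[...,0]<.5)];print("face",*rect(q))
v=cv2.fitLine(q[:,:2].astype(np.float32),cv2.DIST_HUBER,0,.01,.01).ravel();print(v)
for q in comps((z>.005)&(z<.03)&W&(P[...,0]>.487)&(P[...,0]<.53),P,20): print("slot",*rect(q),q[:,1].min(),q[:,1].max(),q[:,0].max())
E
```

```text
[0.38793688 0.19296517 0.09684524] [-2.70548994e-04  7.20466247e-01  6.93489947e-01  7.64826733e-05] 0.009829042959781924
top [508.2 240.9] [159.7  58.9] 87.4 44.8 21373
sill [449.3 253.6] [139.8  74.8] 87.5 7.3 19364
face [480.2 255.2] [132.3   1.6] 87.6 34.2 1394
[0.0427922  0.999084   0.48035803 0.2600388 ]
slot [487.9 300.4] [26.   1.7] 89.9 7.1 79 0.2874437542273143 0.31345030006702873 0.48874074489507346
```

View pics/w8.png

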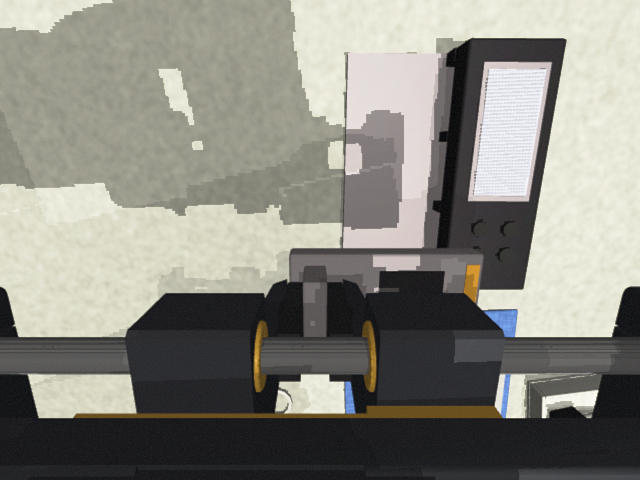

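The whole dock top is visible, and its measured 159.7 × 58.9 mm matches the given size. I'll measure the held slab in the same frame, so that any camera bias cancels.

```bash
python3 - <<'E'
from h import *
f=dict(np.load("pics/w8.npz"));P=cloud(f);z=P[...,2]
T=np.array([.38794,.19297]);a=np.radians(-2.2);n=np.array([.72047,.69349]);y=2*n[1]*n-[0,1];x=np.array([-y[1],y[0]]);print("yawy",np.degrees(np.arctan2(y[1],y[0])))
W=(abs(P[...,0]-.42)<.1)&(abs(P[...,1]-.19)<.05)
for lo,hi in((.105,.117),(.117,.127),(.135,.15)):
    m=W&(z>lo)&(z<hi); 
    for q in comps(m,P,60):
        r=q[:,:2]-T; print(lo,*rect(q),"tool x",np.percentile(r@x,[1,99]).round(4),"tool y",np.percentile(r@y,[1,99]).round(4))
E
```

```text
yawy -2.185965580046858
0.105 [420.7 214.1] [ 1.7 89.5] 88.5 113.5 828 tool x [0.022  0.0228] tool y [-0.0117  0.0752]
0.117 [421.1 205.3] [25.2 91.3] 82.9 120.4 6856 tool x [0.0026 0.0226] tool y [-0.0116  0.076 ]
0.135 [385.7 202.8] [30.4 31.1] 50.6 142.4 2740 tool x [-0.0064  0.0176] tool y [-0.0192  0.0177]
```

arm_command(
  increments="0.84 -0.04 0 0 0 0 -1;0.84 -0.04 0 0 0 0 -1;0.84 -0.03 0 0 0 0.15 -1;0 0 0.8 0 0 0 -1;0 0 0.8 0 0 0 -1",
)

```text
clock: 32.5
position: [0.3899, 0.2914, 0.0323]
tool_rot: [0.0, 0.726, 0.687, 0.001]
contact_force: [0.5, 0.1, -1.3]
grip_width: 0.01
gripper_force: 30.0
```

arm_command(
  increments="0 0 0.5 0 0 0 -1;0 0 0.3 0 0 0 -1;0 0 0 0 0 0 -1;0 0 0 0 0 0 -1",
)

```text
clock: 32.9
position: [0.3898, 0.2913, 0.0015]
tool_rot: [0.0, 0.727, 0.687, 0.001]
contact_force: [0.3, -0.6, -0.4]
grip_width: 0.0096
gripper_force: 30.0
```

```bash
python3 - <<'E'
from workcell import grab_frame,sensors
from h import *
s=sensors.sense();print(s["position"],s["tool_rot"],s["grip_width"])
a=[]
for n in ("scene","side"):
    f=grab_frame(n);np.savez(f"pics/{n}9.npz",**f);P=cloud(f);z=P[...,2]
    W=(abs(P[...,0]-.41)<.07)&(abs(P[...,1]-.29)<.04)
    for q in comps((z>.016)&(z<.028)&W,P,20): print(n,"slab",*rect(q))
    W=(abs(P[...,0]-.51)<.09)&(abs(P[...,1]-.24)<.1)
    for q in comps((z>.04)&(z<.05)&W,P,100): print("top",*rect(q))
    u=proj(f,[.45,.26,.03]).astype(int); c=f["frame"][max(u[1]-60,0):u[1]+60,max(u[0]-80,0):u[0]+80]; a.append(cv2.resize(c,(400,300)))
cv2.imwrite("pics/c9.png",np.hstack(a))
E
```

```text
[0.3897548  0.29128581 0.00147276] [2.07648850e-04 7.26838180e-01 6.86808530e-01 5.09285438e-04] 0.009580312590206232
scene slab [421.8 288.2] [46.3 88.6] 89.0 24.9 374
top [510. 239.] [161.9  64.1] 87.8 45.3 1313
side slab [424.5 285.3] [42.6 88.2] 84.7 24.2 120
top [510.3 236.6] [165.8  57.6] 88.2 47.1 488
```

View pics/c9.png

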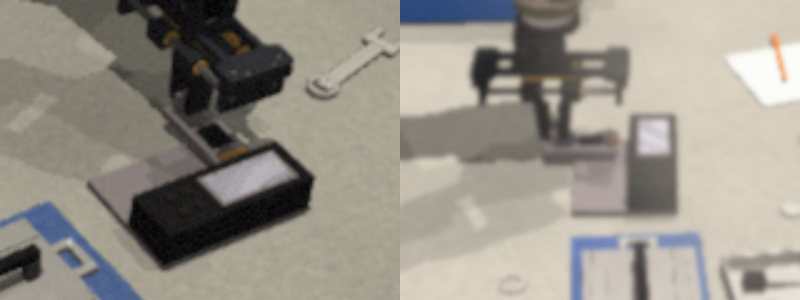

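The held cartridge sits level in front of bay 2. It still needs about 3 mm in y and 3.5 mm down. I'll correct that and start the insertion gently.

arm_command(
  increments="0.07 0 0 0 0 0 -1;0 0 0.09 0 0 0 -1;0 0 0 0 0 0 -1;0 0 0 0 0 0 -1",
)

```text
clock: 33.4
position: [0.389, 0.2943, -0.0029]
tool_rot: [-0.0, 0.727, 0.687, -0.0]
contact_force: [0.9, -0.8, -1.2]
grip_width: 0.0096
gripper_force: 30.0
```

arm_command(
  increments="0 0.2 0 0 0 0 -1;0 0.15 0 0 0 0 -1;0 0.1 0 0 0 0 -1;0 0.1 0 0 0 0 -1;0 0 0 0 0 0 -1",
)

```text
clock: 33.9
position: [0.4117, 0.293, -0.0029]
tool_rot: [0.0, 0.727, 0.687, 0.0]
contact_force: [0.0, 0.6, -1.3]
grip_width: 0.01
gripper_force: 30.0
```

It entered about 8 mm with no contact force. I'll continue.

arm_command(
  increments="0 0.2 0 0 0 0 -1;0 0.2 0 0 0 0 -1;0 0.2 0 0 0 0 -1;0 0.15 0 0 0 0 -1;0 0 0 0 0 0 -1",
)

```text
clock: 34.4
position: [0.4419, 0.2913, -0.0029]
tool_rot: [0.0, 0.727, 0.687, 0.0]
contact_force: [0.2, -0.1, -1.6]
grip_width: 0.0102
gripper_force: 30.0
```

arm_command(
  increments="0 0.07 0 0 0 0 -1;0 0.05 0 0 0 0 -1;0 0.05 0 0 0 0 -1;0 0.05 0 0 0 0 -1",
)

```text
clock: 34.8
position: [0.4499, 0.2909, -0.0028]
tool_rot: [-0.0, 0.727, 0.687, 0.0]
contact_force: [0.0, -0.5, -0.4]
grip_width: 0.0098
gripper_force: 30.0
```

arm_command(
  increments="0 0.04 0 0 0 0 -1;0 0.03 0 0 0 0 -1;0 0 0 0 0 0 -1",
)

```text
clock: 35.1
position: [0.4502, 0.2904, -0.0036]
tool_rot: [-0.001, 0.727, 0.687, -0.003]
contact_force: [-8.6, -0.9, 0.6]
grip_width: 0.0098
gripper_force: 30.0
```

arm_command(
  increments="0 0.03 0 0 0 0 -1;0 0.03 0 0 0 0 -1;0 0 0 0 0 0 -1",
)

```text
clock: 35.4
position: [0.45, 0.2901, -0.004]
tool_rot: [-0.003, 0.726, 0.687, -0.005]
contact_force: [-20.6, -1.2, 7.6]
grip_width: 0.0094
gripper_force: 30.1
```

The back wall is reached, with force rising at a fixed x. I'll relax, release, lift, and head to the second cartridge.

arm_command(
  increments="0 -0.08 0 0 0 0 -1;0 0 0 0 0 0 -0.5;0 0 0 0 0 0 -0.5;0 0 0 0 0 0 -0.5;0 0 -0.3 0 0 0 -0.5",
)

```text
clock: 35.9
position: [0.4513, 0.2904, 0.0085]
tool_rot: [-0.0, 0.727, 0.687, -0.001]
contact_force: [0.4, 0.8, 0.2]
grip_width: 0.022
gripper_force: 0.0
```

arm_command(
  increments="0 0 -0.9 0 0 0 -0.45;0 0 -0.9 0 0 0 -0.45;0 0 -0.9 0 0 0 -0.45;-0.9 0.1 0 0 0 0 -0.45;-0.98 0.1 0 0 0 0 -0.45",
)

```text
clock: 36.4
position: [0.4561, 0.215, 0.1191]
tool_rot: [0.001, 0.726, 0.688, 0.002]
contact_force: [0.2, 0.2, -0.3]
grip_width: 0.0241
gripper_force: 0.0
```

arm_command(
  increments="-0.98 0.1 0 0 0 0 -0.45;-0.98 0.1 0 0 0 0 -0.45;-0.98 0.1 0 0 0 0 -0.45;-0.98 0.1 0 0 0 0 -0.45;-0.98 0.1 0 0 0 0 -0.45",
)

```text
clock: 36.9
position: [0.4647, 0.0167, 0.1182]
tool_rot: [0.001, 0.727, 0.687, 0.0]
contact_force: [-0.2, 0.3, 0.3]
grip_width: 0.0244
gripper_force: 0.0
```

arm_command(
  increments="-0.98 0.09 0 0 0 0 -0.45;-0.98 0.09 0 0 0 0 -0.45;-0.98 0.09 0 0 0 0 -0.45;-0.98 0.09 0 0 0 0 -0.45;-0.98 0.09 0 0 0 0 -0.45",
)

```text
clock: 37.4
position: [0.4715, -0.1802, 0.1182]
tool_rot: [0.001, 0.727, 0.687, 0.0]
contact_force: [0.9, -0.3, -0.6]
grip_width: 0.0242
gripper_force: 0.0
```

arm_command(
  increments="-0.98 0.09 0 0 0 0 -0.45;0 0 0 0 0 -1 -0.45;0 0 0 0 0 -0.97 -0.45;0 0 0 0 0 0 -0.45;0 0 0 0 0 0 -0.45",
)

```text
clock: 37.9
position: [0.473, -0.2176, 0.1177]
tool_rot: [0.0, 0.666, 0.746, 0.0]
contact_force: [0.2, 1.1, 0.0]
grip_width: 0.0243
gripper_force: 0.0
```

```bash
cat > look.py <<'E'
from workcell import grab_frame,sensors
from h import *
import sys
s=sensors.sense();print(s["position"],s["tool_rot"],s["grip_width"])
a=[]
for n in ("scene","side"):
    f=grab_frame(n);cv2.imwrite(f"pics/{n}{sys.argv[1]}.png",f["frame"]);np.savez(f"pics/{n}{sys.argv[1]}.npz",**f)
    P=cloud(f);H=cv2.cvtColor(f["frame"],cv2.COLOR_BGR2HSV);h,sa,v=cv2.split(H);z=P[...,2]
    def box(x,y,dx,dy): return (abs(P[...,0]-x)<dx)&(abs(P[...,1]-y)<dy)
    for nm,m in dict(matlid=(z>.004)&(z<.02)&(v>60)&(sa<70)&box(.486,.01,.12,.13),mathandle=(z>.03)&(z<.05)&(v<60)&box(.486,.01,.12,.13),rib=(z>.032)&(z<.0425)&box(.492,-.25,.08,.085),
       dockrib=(z>.03)&(z<.05)&box(.445,.24,.025,.1),dockslab=(z>.014)&(z<.026)&box(.44,.24,.035,.1)).items():
        for q in comps(m,P,20): print(n,nm,*rect(q))
    c=[]
    for X in ([.47,-.25,.03],[.46,.26,.03]):
        u=proj(f,X).astype(int); c.append(cv2.resize(f["frame"][max(u[1]-60,0):u[1]+60,max(u[0]-80,0):u[0]+80],(400,300)))
    a.append(np.vstack(c))
cv2.imwrite(f"pics/c{sys.argv[1]}.png",np.hstack(a))
E
python3 look.py 10
```

```text
[ 0.4730217  -0.21762791  0.11773949] [3.96452667e-04 6.65818168e-01 7.46113938e-01 2.74262747e-05] 0.0242685234693636
scene matlid [486.7   7.9] [136.7 197.7] 1.0 9.3 3003
scene matlid [594.9 -17.6] [ 27.2 136.3] 3.4 11.3 353
scene mathandle [487.8   6.8] [14.9 89.7] 0.9 41.1 247
scene rib [ 492.3 -250.6] [128.4 172.7] 6.0 37.6 696
scene rib [ 474.  -297.2] [12.6 29.4] 6.1 39.2 93
scene dockrib [449.6 290.2] [33.5 15.6] 81.7 39.6 81
scene dockslab [450.6 290.8] [42.9 23.2] 78.8 20.2 80
side matlid [549.4  74.5] [30.4 16.2] 57.8 9.3 28
side matlid [470.8  60. ] [24.2 19.2] 14.1 10.9 31
side matlid [588.  -19.4] [ 36.7 135.9] 3.0 8.3 158
side matlid [493.7 -29.1] [145.6 143.1] 89.8 10.7 937
side rib [ 485.9 -183.4] [113.2  17.7] 4.2 37.4 164
side rib [ 551.  -262.7] [ 2.8 56.9] 4.2 38.0 23
side rib [ 473.2 -298. ] [10.1 33.6] 5.7 41.0 42
side rib [ 540.1 -317.9] [43.2 10.1] 14.7 37.5 63
side rib [ 459.3 -327.5] [10.  43.8] 87.7 37.2 70
```

View pics/c10.png

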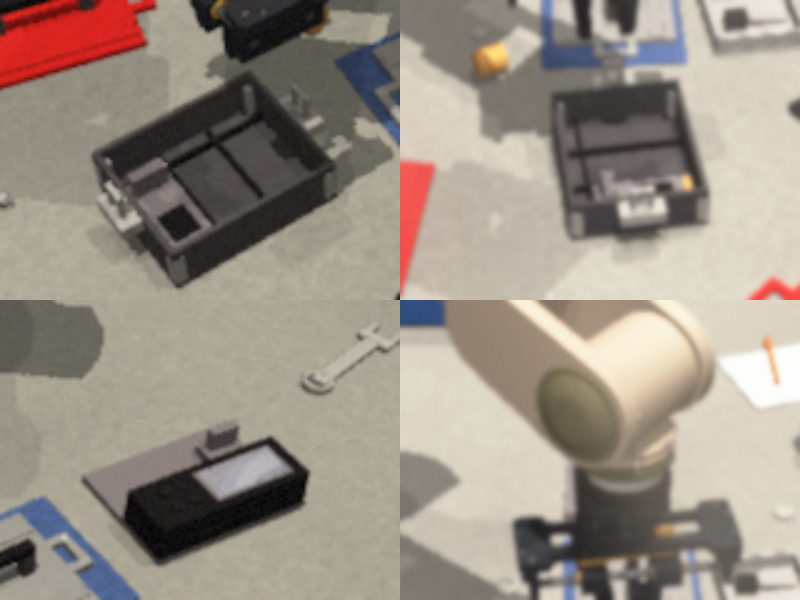

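Cartridge 1 is home (rib at (220,435)), and cartridge B is still in place at (150,175). I'll go and grasp it.

arm_command(
  increments="-0.99 -0.1 0 0 0 0 -0.45;-0.99 -0.1 0 0 0 0 -0.45;0 0 0.7 0 0 0 -0.45;0 0 0.7 0 0 0 -0.45;0 0 0 0 0 0 -0.45",
)

```text
clock: 38.5
position: [0.4726, -0.2959, 0.0582]
tool_rot: [-0.003, 0.665, 0.746, 0.0]
contact_force: [0.1, 0.1, -0.3]
grip_width: 0.0242
gripper_force: 0.0
```

arm_command(
  increments="0 0 0 0 0 0 -0.45;0 0 0 0 0 0 -0.45",
)

```text
clock: 38.7
position: [0.4749, -0.2975, 0.0628]
tool_rot: [0.001, 0.665, 0.747, -0.0]
contact_force: [0.1, -1.2, -0.6]
grip_width: 0.0241
gripper_force: 0.0
```

arm_command(
  increments="0 -0.02 0.6 0 0 0 -0.45;0 0 0.5 0 0 0 -0.45;0 0 0.4 0 0 0 -0.45;0 0 0.23 0 0 0 -0.45;0 0 0 0 0 0 -0.45",
)

```text
clock: 39.2
position: [0.4734, -0.2972, -0.008]
tool_rot: [-0.0, 0.665, 0.747, 0.0]
contact_force: [0.5, 0.8, 0.5]
grip_width: 0.0241
gripper_force: 0.0
```

arm_command(
  increments="0 0 0 0 0 0 -1;0 0 0 0 0 0 -1;0 0 0 0 0 0 -1;0 0 0 0 0 0 -1;0 0 0 0 0 0 -1",
)

```text
clock: 39.7
position: [0.4738, -0.2978, -0.007]
tool_rot: [0.001, 0.665, 0.747, -0.0]
contact_force: [-0.4, 0.3, 7.0]
grip_width: 0.0097
gripper_force: 30.0
```

arm_command(
  increments="0 0 -0.2 0 0 0 -1;0 0 -0.5 0 0 0 -1;0 0 -0.7 0 0 0 -1;0 0 -0.7 0 0 0 -1;0 0 -0.5 0 0 0 -1",
)

```text
clock: 40.2
position: [0.4736, -0.2975, 0.0982]
tool_rot: [0.001, 0.665, 0.747, -0.0]
contact_force: [0.3, 0.5, -2.0]
grip_width: 0.0103
gripper_force: 30.0
```

Cartridge B is held with the same grasp offset, and its spacing from A checks at 92 mm. I'll go to bay 0 at A's pre-insertion pose less 100 mm along the dock's y.

arm_command(
  increments="0.96 -0.06 0 0 0 0 -1;0.96 -0.06 0 0 0 0 -1;0.96 -0.06 0 0 0 0 -1;0.96 -0.06 0 0 0 0 -1;0.96 -0.06 0 0 0 0 -1",
)

```text
clock: 40.7
position: [0.4386, -0.1065, 0.0964]
tool_rot: [0.0, 0.665, 0.747, 0.0]
contact_force: [0.6, -0.4, -1.4]
grip_width: 0.0098
gripper_force: 30.0
```

arm_command(
  increments="0.96 -0.06 0 0 0 0 -1;0.96 -0.06 0 0 0 0 -1;0.96 -0.06 0 0 0 0 -1;0.96 -0.06 0 0 0 0 -1;0.96 -0.06 0 0 0 0 -1",
)

```text
clock: 41.2
position: [0.4046, 0.0828, 0.0965]
tool_rot: [0.0, 0.665, 0.747, 0.0]
contact_force: [0.5, 0.2, -1.0]
grip_width: 0.0102
gripper_force: 30.0
```

arm_command(
  increments="0.96 -0.06 0 0 0 0 -1;0.96 -0.06 0 0 0 0 -1;0.95 -0.07 0 0 0 0 -1;0 0 0 0 0 1 -1;0 0 0 0 0 0.97 -1",
)

```text
clock: 41.7
position: [0.3838, 0.1955, 0.0963]
tool_rot: [0.0, 0.727, 0.687, 0.0]
contact_force: [1.0, -0.3, -1.4]
grip_width: 0.01
gripper_force: 30.0
```

arm_command(
  increments="0 0 0.6 0 0 0 -1;0 0 0.4 0 0 0 -1;0 0 0 0 0 0 -1;0 0 0 0 0 0 -1",
)

```text
clock: 42.1
position: [0.3845, 0.1946, 0.0566]
tool_rot: [0.0, 0.727, 0.687, 0.0]
contact_force: [0.3, 0.5, -0.9]
grip_width: 0.0095
gripper_force: 30.0
```

arm_command(
  increments="0 0 0.7 0 0 0 -1;0 0 0.5 0 0 0 -1;0 0 0.29 0 0 0 -1;0 0 0 0 0 0 -1;0 0 0 0 0 0 -1",
)

```text
clock: 42.6
position: [0.385, 0.1947, -0.0027]
tool_rot: [0.0, 0.727, 0.687, 0.001]
contact_force: [0.5, 0.1, 0.1]
grip_width: 0.0099
gripper_force: 30.0
```

arm_command(
  increments="0 0.2 0 0 0 0 -1;0 0.15 0 0 0 0 -1;0 0.1 0 0 0 0 -1;0 0.1 0 0 0 0 -1;0 0 0 0 0 0 -1",
)

```text
clock: 43.1
position: [0.4068, 0.1932, -0.0036]
tool_rot: [0.0, 0.727, 0.687, 0.0]
contact_force: [0.7, 0.7, -1.5]
grip_width: 0.0101
gripper_force: 30.0
```

arm_command(
  increments="0 0.2 0 0 0 0 -1;0 0.2 0 0 0 0 -1;0 0.2 0 0 0 0 -1;0 0.15 0 0 0 0 -1;0 0 0 0 0 0 -1",
)

```text
clock: 43.6
position: [0.4371, 0.1915, -0.0037]
tool_rot: [0.0, 0.727, 0.687, 0.0]
contact_force: [-0.4, -0.8, -1.5]
grip_width: 0.0098
gripper_force: 30.0
```

arm_command(
  increments="0 0.07 0 0 0 0 -1;0 0.05 0 0 0 0 -1;0 0.05 0 0 0 0 -1;0 0.05 0 0 0 0 -1",
)

```text
clock: 44.0
position: [0.4451, 0.1911, -0.0037]
tool_rot: [0.0, 0.727, 0.687, -0.0]
contact_force: [0.6, 0.1, -1.1]
grip_width: 0.0096
gripper_force: 30.0
```

arm_command(
  increments="0 0.03 0 0 0 0 -1;0 0.03 0 0 0 0 -1;0 0 0 0 0 0 -1",
)

```text
clock: 44.3
position: [0.446, 0.1908, -0.0041]
tool_rot: [-0.001, 0.727, 0.687, -0.002]
contact_force: [-5.6, -0.7, -0.4]
grip_width: 0.0096
gripper_force: 30.0
```

arm_command(
  increments="0 0.04 0 0 0 0 -1;0 0.02 0 0 0 0 -1;0 0 0 0 0 0 -1",
)

```text
clock: 44.6
position: [0.4458, 0.1906, -0.0046]
tool_rot: [-0.003, 0.726, 0.687, -0.004]
contact_force: [-15.3, -1.2, 6.8]
grip_width: 0.0099
gripper_force: 30.1
```

arm_command(
  increments="0 -0.08 0 0 0 0 -1;0 0 0 0 0 0 -0.5;0 0 0 0 0 0 -0.5;0 0 0 0 0 0 -0.5;0 0 -0.3 0 0 0 -0.5",
)

```text
clock: 45.1
position: [0.4461, 0.1908, 0.0079]
tool_rot: [-0.001, 0.727, 0.687, -0.001]
contact_force: [0.2, 0.8, -1.2]
grip_width: 0.0219
gripper_force: 0.0
```

arm_command(
  increments="0 0 -0.9 0 0 0 -0.45;0 0 -0.9 0 0 0 -0.45;0 0 -0.9 0 0 0 -0.45;-0.5 0 0 0 0 0 -0.45;-0.9 0 0 0 0 0 -0.45",
)

```text
clock: 45.6
position: [0.4441, 0.1355, 0.1183]
tool_rot: [0.001, 0.726, 0.688, 0.001]
contact_force: [0.7, -0.8, 0.4]
grip_width: 0.0237
gripper_force: 0.0
```

arm_command(
  increments="0 0 0 0 0 0 -0.45;0 0 0 0 0 0 -0.45",
)

```text
clock: 45.8
position: [0.4438, 0.1349, 0.1171]
tool_rot: [0.0, 0.727, 0.686, 0.0]
contact_force: [0.3, 0.5, -0.7]
grip_width: 0.024
gripper_force: 0.0
```

```bash
python3 look.py 11 | grep -v "side"; python3 - <<'E'
from workcell import grab_frame,sensors
from h import *
f=grab_frame("wrist");P=cloud(f);z=P[...,2]
W=(abs(P[...,0]-.45)<.06)&(abs(P[...,1]-.24)<.09)
for q in comps((z>.0355)&(z<.0435)&W&(P[...,0]<.475),P,100): print("rib",*rect(q))
for q in comps((z>.014)&(z<.024)&W,P,100): print("slab",*rect(q))
W=(abs(P[...,0]-.5)<.12)&(abs(P[...,1]-.24)<.12)
for q in comps((z>.041)&(z<.05)&W,P,600): print("top",*rect(q))
E
```

```text
[0.44375422 0.13490438 0.11711681] [2.74241552e-04 7.27192400e-01 6.86433476e-01 4.70335254e-04] 0.023966837561518926
scene matlid [485.6   7.8] [135.7 197.4] 0.9 9.2 2987
scene matlid [591.6 -13.1] [ 27.9 133.4] 0.4 10.2 342
scene matlid [599.6 -83.3] [12.5  3.4] 10.5 12.1 24
scene mathandle [488.6   7.1] [14.1 91.3] 0.5 41.3 254
scene rib [ 491.5 -251.1] [129.2 172. ] 5.9 38.0 690
scene dockrib [451.9 291.4] [16.2 34. ] 1.4 38.7 83
scene dockrib [446.3 190.6] [31.  16.6] 83.3 39.0 86
scene dockslab [449.8 289.5] [41.9 25.8] 85.3 20.8 85
scene dockslab [446.3 187.6] [31.2 45.2] 13.8 20.1 99
rib [449.  286.4] [17.4  9.1] 87.0 41.2 486
rib [444.7 193.5] [29.9  9.3] 86.8 41.2 610
slab [459.4 282.4] [41.3 44.9] 87.4 19.3 2679
slab [455.4 192.9] [39.1 45.3] 86.8 19.3 2503
top [507.9 226.2] [131.2  58.4] 87.5 44.8 17822
```

View pics/scene11.png

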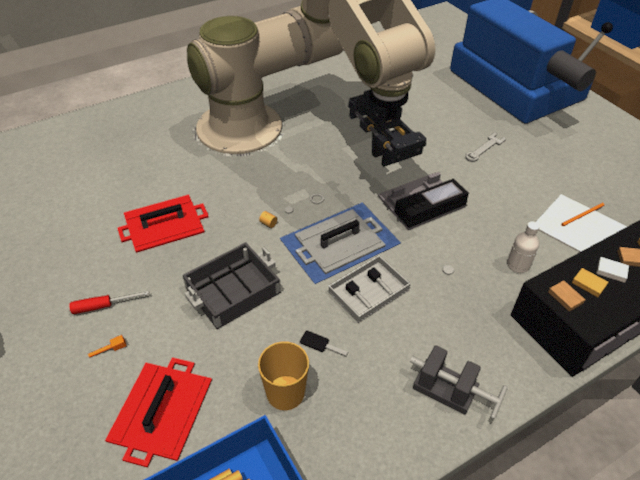

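Both cartridges are home: ribs measure 32 mm in front of the face, with 45 mm of slab showing. The case at (230,285) is empty, both pins are in the dish, and the lid is undisturbed on the mat with its handle at (340,233). Now I'll fetch the lid.

arm_command(
  increments="-0.78 0.31 0 0 0 0 0;-0.78 0.31 0 0 0 0 0;-0.78 0.31 0 0 0 0 0;-0.77 0.32 0 0 0 0 0;0 0 0.7 0 0 -0.76 0",
)

```text
clock: 46.45
position: [0.4897, 0.0054, 0.0904]
tool_rot: [0.003, 0.704, 0.71, 0.002]
contact_force: [0.7, -0.1, -0.9]
grip_width: 0.044
gripper_force: 0.0
```

arm_command(
  increments="0 0 0.8 0 0 0 0;0 0 0 0 0 0 0;0 0 0 0 0 0 0",
)

```text
clock: 46.75
position: [0.4867, 0.0086, 0.0569]
tool_rot: [-0.0, 0.703, 0.711, -0.0]
contact_force: [-0.3, 0.1, 0.3]
grip_width: 0.0438
gripper_force: 0.0
```

arm_command(
  increments="0 0 0.7 0 0 0 0;0 0 0.5 0 0 0 0;0 0 0.3 0 0 0 0;0 0 0.13 0 0 0 0;0 0 0 0 0 0 0",
)

```text
clock: 47.25
position: [0.4868, 0.0082, -0.0084]
tool_rot: [0.0, 0.703, 0.711, 0.0]
contact_force: [-0.1, -0.8, 0.5]
grip_width: 0.0438
gripper_force: 0.0
```

arm_command(
  increments="0 0 0 0 0 0 -1;0 0 0 0 0 0 -1;0 0 0 0 0 0 -1;0 0 0 0 0 0 -1;0 0 0 0 0 0 -1",
)

```text
clock: 47.75
position: [0.4866, 0.008, -0.0086]
tool_rot: [0.0, 0.704, 0.711, 0.0]
contact_force: [-0.7, -0.7, 2.7]
grip_width: 0.0116
gripper_force: 30.0
```

arm_command(
  increments="0 0 -0.3 0 0 0 -1;0 0 -0.6 0 0 0 -1;0 0 -0.8 0 0 0 -1;0 0 -0.9 0 0 0 -1;0 0 -0.9 0 0 0 -1",
)

```text
clock: 48.25
position: [0.4858, 0.0082, 0.133]
tool_rot: [-0.0, 0.704, 0.711, -0.0]
contact_force: [0.6, -0.4, -3.7]
grip_width: 0.0114
gripper_force: 30.0
```

arm_command(
  increments="0 0 0 0 0 -1 -1;0 0 0 0 0 -0.22 -1;0 0 0 0 0 0 -1",
)

```text
clock: 48.55
position: [0.4858, 0.0082, 0.1308]
tool_rot: [-0.001, 0.665, 0.747, -0.0]
contact_force: [-0.6, 0.3, -3.9]
grip_width: 0.0114
gripper_force: 30.0
```

arm_command(
  increments="-0.9 -0.085 0 0 0 0 -1;-0.92 -0.085 0 0 0 0 -1;-0.92 -0.085 0 0 0 0 -1;-0.92 -0.085 0 0 0 0 -1;-0.92 -0.085 0 0 0 0 -1",
)

```text
clock: 49.05
position: [0.4902, -0.1771, 0.1303]
tool_rot: [-0.001, 0.665, 0.746, -0.0]
contact_force: [0.8, -0.5, -2.4]
grip_width: 0.0116
gripper_force: 30.0
```

arm_command(
  increments="-0.92 -0.085 0 0 0 0 -1;-0.91 -0.085 0 0 0 0 -1;0 0 0.6 0 0 0 -1;0 0 0 0 0 0 -1;0 0 0 0 0 0 -1",
)

```text
clock: 49.55
position: [0.4923, -0.2486, 0.1067]
tool_rot: [-0.001, 0.665, 0.747, 0.0]
contact_force: [-0.0, -0.4, -2.0]
grip_width: 0.0116
gripper_force: 30.0
```

```bash
python3 - <<'E'
from workcell import grab_frame,sensors
from h import *
s=sensors.sense();print(s["position"],s["tool_rot"])
for n in ("scene","side"):
    f=grab_frame(n);P=cloud(f);H=cv2.cvtColor(f["frame"],cv2.COLOR_BGR2HSV);h,sa,v=cv2.split(H);z=P[...,2]
    W=(abs(P[...,0]-.49)<.12)&(abs(P[...,1]+.25)<.14)
    for q in comps((z>.108)&(z<.132)&W&(v>60),P,60): print(n,"lid",*rect(q))
    for q in comps((z>.052)&(z<.072)&W&(v>60),P,15): print(n,"staple",*rect(q))
E
```

```text
[ 0.49225118 -0.24861097  0.10672162] [-1.14868121e-03  6.64911248e-01  7.46921491e-01  1.66878679e-05]
scene lid [ 491.8 -247.4] [133.9 199.2] 6.9 124.4 3056
scene staple [ 501.3 -332.1] [23.   5.7] 7.0 64.5 48
side lid [ 495.  -260.6] [128.7 177.3] 6.5 127.0 2384
side staple [ 501.3 -333.4] [20.   7.7] 3.6 65.9 47
```

arm_command(
  increments="-0.02 -0.02 0.4 0 0 0 -1;0 0 0.4 0 0 0 -1;0 0 0.3 0 0 0 -1;0 0 0.2 0 0 0 -1;0 0 0 0 0 0 -1",
)

```text
clock: 50.15
position: [0.4917, -0.2498, 0.0546]
tool_rot: [-0.001, 0.665, 0.747, -0.0]
contact_force: [0.1, -0.3, -3.2]
grip_width: 0.0114
gripper_force: 30.0
```

arm_command(
  increments="0 0 0.2 0 0 0 -1;0 0 0.15 0 0 0 -1;0 0 0.1 0 0 0 -1;0 0 0.08 0 0 0 -1;0 0 0 0 0 0 -1",
)

```text
clock: 50.65
position: [0.4918, -0.2501, 0.0335]
tool_rot: [-0.0, 0.665, 0.747, -0.0]
contact_force: [-0.6, 0.7, -2.4]
grip_width: 0.0115
gripper_force: 30.0
```

arm_command(
  increments="0 0 0.04 0 0 0 -1;0 0 0 0 0 0 -1;0 0 0 0 0 0 0;0 0 0 0 0 0 0;0 0 0 0 0 0 0",
)

```text
clock: 51.15
position: [0.4921, -0.2504, 0.0327]
tool_rot: [0.0, 0.665, 0.747, 0.0]
contact_force: [-0.3, -0.1, -0.0]
grip_width: 0.0336
gripper_force: 0.0
```

arm_command(
  increments="0 0 -0.4 0 0 0 0;0 0 -0.8 0 0 0 0;0 0 -0.9 0 0 0 0;0.9 0 -0.3 0 0 0 0;0.9 0 0 0 0 0 0",
)

```text
clock: 51.65
position: [0.4842, -0.1788, 0.1305]
tool_rot: [0.002, 0.665, 0.747, 0.0]
contact_force: [-0.0, -0.5, -0.2]
grip_width: 0.0439
gripper_force: 0.0
```

arm_command(
  increments="0.9 -0.4 -0.5 0 0 0 0;0.9 -0.4 0 0 0 0 0;0.9 -0.4 0 0 0 0 0;0 0 0 0 0 0 0;0 0 0 0 0 0 0",
)

```text
clock: 52.15
position: [0.4236, -0.077, 0.1489]
tool_rot: [0.001, 0.664, 0.747, 0.0]
contact_force: [-0.6, 0.5, -0.5]
grip_width: 0.0438
gripper_force: 0.0
```

```bash
python3 look.py 12|grep dock; python3 - <<'E'
from h import *
for n in ("scene","side"):
    f=dict(np.load(f"pics/{n}12.npz"));P=cloud(f);H=cv2.cvtColor(f["frame"],cv2.COLOR_BGR2HSV);h,sa,v=cv2.split(H);z=P[...,2]
    W=(abs(P[...,0]-.49)<.12)&(abs(P[...,1]+.25)<.14)
    for q in comps((z>.043)&(z<.056)&(v>60)&W,P,60):
        print(n,"lid",*rect(q)); A=np.c_[q[:,:2],np.ones(len(q))]; print("tilt",np.linalg.lstsq(A,q[:,2],rcond=None)[0].round(4))
    for q in comps((z>.058)&(z<.072)&W&(v>60),P,10): print(n,"staple",*rect(q))
    T=(h>8)&(h<22)&(sa>120)&(z>.03)&(abs(P[...,0]-.745)<.1)&(abs(P[...,1]+.268)<.1); print("tin",*rect(P[T]))
E
```

```text
scene dockrib [451.7 290.4] [30.8 16.1] 74.0 38.4 81
scene dockrib [445.7 190.6] [34.4 17. ] 88.9 39.7 83
scene dockslab [455.4 288. ] [44.5 22.5] 61.2 20.0 85
scene dockslab [445.7 189. ] [32.9 42.9] 8.8 19.9 100
side dockslab [439.7 187. ] [39.7  9.1] 89.1 21.7 28
side dockslab [470.8 186.7] [42.  6.] 88.4 21.5 29
scene lid [ 493. -250.] [132.7 196.6] 7.1 50.3 3937
tilt [-0.002   0.0006  0.0514]
scene staple [ 483.1 -165.9] [19.4  6.9] 8.4 65.1 30
scene staple [ 500.5 -332.3] [24.9  6.2] 3.1 65.6 36
tin [ 744.8 -267.3] [82.5 81.7] 10.7 71.6 2034
side lid [ 493.2 -250.2] [128.6 201.8] 6.6 51.9 2723
tilt [0.0005 0.0044 0.0526]
side staple [ 481.9 -167. ] [19.   9.4] 12.5 65.5 27
side staple [ 497.  -295.2] [ 6.7 11.1] 85.4 65.6 25
side staple [ 501.4 -334.2] [ 8.9 19.6] 89.8 66.4 37
tin [ 745.1 -269.1] [85.5 79.7] 83.7 73.0 1345
```

View pics/scene12.png

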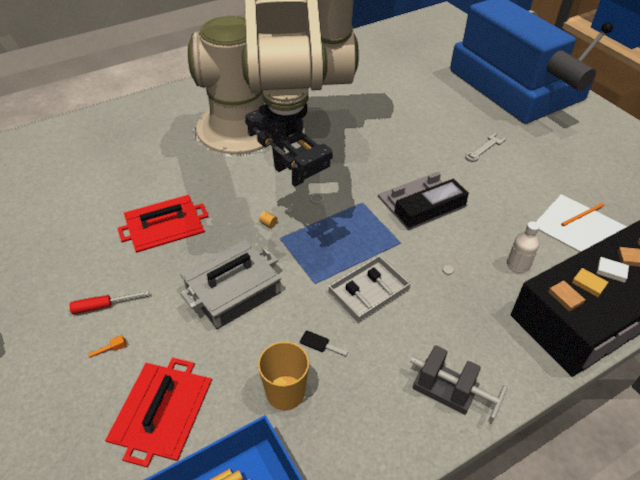

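The lid is flat on the case: top at 50 mm, no tilt, with both staples through its slots at (188,295) and (272,258). The pins are in the dish, both cartridges are home at (400,190) and (433,178), and the tin is upright and unmoved. Handing in.

```bash
python3 -c "
from workcell import workorder
print(workorder.hand_in())"
```

```text
the job is handed in; nothing more can be done
None
```

The job is done and handed in (no verdict came back): both pins are in the dish, the case's two cartridges are home in bays 0 and 2, the lid is flat back over its staples and the tin is untouched; the robot reported the TCP about 30 mm too low, so the first try at a pin closed on air and I corrected for that from then on.

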